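# Fold the trivet, then stack the feeding trays on it stepwise to dry

### The job

Clear up after feeding: fold the zigzag wooden trivet shut one leaf at a time, the outermost leaf first and the one at the fixed dark bar last, until all its bars lie flat together. Then stack all the empty aluminium trays the right way up on the folded trivet, crosswise to its bars, so that air gets in: the bottom one shifted 15 mm from the trivet's centre towards the side where the cream saucer stands (so that it drips that way), the next 15 mm to the other side, and so on in turn, each resting on the lip of the one below. Leave the saucer, canister, tin and teaspoon where they are.

Things in the scene. Friction and masses are not known exactly. Their poses are not given: they have to be found in the camera images.
- trivet: fixed base bar of the folding wooden trivet, dark wood, 120 x 25 x 30 mm, its top at 31 mm. Origin: under the bar's middle; x along it, away from the robot; y across it to the robot's left, where the leaves fold against it; z up. Three like bars (leaves 1 to 3) hang on it in a zigzag by upright hinges, clear of the counter; folded, the four lie at 26 mm pitch as a platform 120 (x) by 104 (y) mm
- leaf1 (a joint): fold angle of leaf1 (light wood) from the base bar, rad: 0 folded flat against it (a stop), growing as it opens; opening turns it clockwise seen from above. Stiffest hinge: friction 0.30 N m, stays where it is left
- leaf2 (a joint): fold angle of leaf2 (medium wood) from leaf1, rad: 0 folded flat (a stop); opening turns it anticlockwise seen from above. Friction 0.12 N m, stays where it is left. Once leaf3 is folded, push leaf3's outer face near leaf3's hinge to fold both
- leaf3 (a joint): fold angle of leaf3 (light wood, outermost) from leaf2, rad: 0 folded flat (a stop); opening turns it clockwise seen from above. Loosest hinge: friction 0.04 N m, stays where it is left. Push its outer face near its free end to fold it
- leaf1_hinge (a point): top of leaf1's hinge axis, 31 mm above the counter, at x 60, y 13 mm in the base bar's frame. Leaf frames have their origin on their hinge, turn with the leaf and are parallel to the base bar's when folded. Leaf1's bar runs from x 0 to -120 and y 0 to 26 mm in its frame. With leaves 2 and 3 folded on it, push leaf3's outer face near leaf3's free end to fold it
- leaf2_hinge (a point): top of leaf2's hinge axis, at x -120, y 26 mm in leaf1's frame. Leaf2's bar runs from x 0 to +120 and y 0 to 26 mm in its own frame
- leaf3_hinge (a point): top of leaf3's hinge axis, at x 120, y 26 mm in leaf2's frame. Leaf3's bar runs from x 0 to -120 and y 0 to 26 mm in its own frame; its outer face is the one at y 26 mm, free to be pushed all the way
- leaf3_end (a point): middle of leaf3's free end, on its top
- trivet_top (a point): centre of the platform that the folded trivet makes, on its top, 31 mm above the counter, at x 0, y 39 mm in the base bar's frame; axes as the base bar's
- tray1: empty aluminium tray, open on top, 54 (x) by 104 (y) by 32 (z) mm with a flat 8 mm lip turned inward round its rim, about 90 g; loose, upright on the counter at the start; grip it across its 54 mm width. Origin: centre of its underside. 3 to 5 such trays are there
- tray2: empty aluminium tray, open on top, 54 (x) by 104 (y) by 32 (z) mm with a flat 8 mm lip turned inward round its rim, about 90 g; loose, upright on the counter at the start; grip it across its 54 mm width. Origin: centre of its underside. 3 to 5 such trays are there
- tray3: empty aluminium tray, open on top, 54 (x) by 104 (y) by 32 (z) mm with a flat 8 mm lip turned inward round its rim, about 90 g; loose, upright on the counter at the start; grip it across its 54 mm width. Origin: centre of its underside. 3 to 5 such trays are there
- tray4: empty aluminium tray, open on top, 54 (x) by 104 (y) by 32 (z) mm with a flat 8 mm lip turned inward round its rim, about 90 g; loose, upright on the counter at the start; grip it across its 54 mm width. Origin: centre of its underside. 3 to 5 such trays are there
- tray5: empty aluminium tray, open on top, 54 (x) by 104 (y) by 32 (z) mm with a flat 8 mm lip turned inward round its rim, about 90 g; loose, upright on the counter at the start; grip it across its 54 mm width. Origin: centre of its underside. 3 to 5 such trays are there
- saucer: cream ceramic saucer, 120 mm across, 18 mm tall; loose; stands well to the left or well to the right of the trivet, beyond it, and tells which way the bottom tray is shifted. Origin: centre of its underside. Leave it alone
- canister: green plastic canister, 76 mm across, 110 mm tall; loose bystander in the other of the saucer's two places. Origin: centre of its underside
- tin: small flat tin with an orange band, 54 mm across, 36 mm tall; loose bystander among the trays. Origin: centre of its underside
- spoon: steel teaspoon, 140 mm long, lying far out on the left; bystander

How it is judged:
By the outcome, as a careful person would: the job done as asked, in the order asked, and still so for the second after the job is handed in, with the robot touching nothing.
Of tray1, tray2, tray3, tray4, tray5 only 3 to 5 are there at a start; the rules pass over those that are not, and their reading is None.
At some moment in a run one of tray1, tray2, tray3, tray4, tray5 may be knocked a few centimetres aside while the robot is not near it.
It also fails if it takes over 210 s, if anything falls off the work surface, if the arm or the gripper's body presses on something with over 40 N, if the wrist force passes 120 N, or if a joint passes its speed limit or range.

### The arm

A 7-joint arm with a two-finger parallel gripper is mounted at the origin on the work surface. World frame = base frame: x ahead of the robot, y to its left, z up, the work surface at z = 0. Lengths are in m, angles in degrees, forces in N, time in s.
With the tool pointing down it reaches from about 0.425 to 0.825 m from the base axis. Payload 3.6 kg.
Tool frame: the origin (TCP) lies midway between the tips of the shut fingers; the grasp point (between the pads) lies 19 mm behind it; y points along the fingers, z is the direction in which the jaws open and shut, and the axes are right-handed (so a half turn about y gives the same grasp; the last joint's range is limited). The gripper opens to 93 mm and grips with 3 to 60 N. Pads are 15 mm wide; open, the fingers measure 128 mm over their backs; the gripper's body (75 mm by 188 mm) begins 65 mm behind the grasp point.
Start: joints at [-69.414, 35.231, -0.722, 81.555, 0.464, 63.22, -2.315], TCP at [0.245, 0.602, 0.219] pointing down, gripper open.
Joint ranges: [-178.69, 178.69], [-17.37, 117.87], [-77.05, 75.6], [15.02, 138.74], [-78.02, 258.01], [0.78, 113.62], [-162.83, 162.83]. Speed limits (degrees/s): [159.86, 159.86, 180, 180, 180, 180, 180].

### API

Orientations are given as [roll, pitch, yaw] about the fixed x, y, z axes, in that order (R = Rz(yaw) Ry(pitch) Rx(roll)).
In Python, from cell import ctrl gives the robot as it stands. The module is installed in compiled form; this text tells all that it offers.
- The arm moves only by the tool step_arm, never from a script. Its argument "targets" is a list that holds one entry, the list of rows, each a list of 7 numbers: the turn, a rotation vector about the tool's x, y, z in degrees, then the shift along the tool's x, y, z in cm, then the closure, from 0 (fully open) to 1 (shut). A call has 1 to 20 rows; each row shifts and turns the commanded pose from where the row before left it, along the tool's axes as they then stand; what a row does not reach is not made up. A row lasts 1/8 s, in which the tool goes at most 62.5 mm and 10.7 degrees, less where a joint would pass 70% of its speed; a pose out of reach is approached as far as the arm can. A call is refused whole if a number of a shift passes 6.25 or a number of a turn 10.7, either way. A call with a gripper value outside its range is refused whole. The fingers move at their own pace and stop on an object; the grip force is fixed at half the most. Time passes only in rows, so rows that do not move let the fingers close. It gives the time, the measured TCP pose, the force and the opening at its end, in the units of the state.
- ctrl.get_obs(): the state, without advancing time (a new reading comes with each control period).
- ctrl.get_image(name): name is "scene" or "top" or "wrist"; returns a dict with "pixels" (400x640x3 uint8, red, green, blue), "fovy" (degrees; the focal length in pixels is half the picture's height over the tangent of half this angle, whatever the lens; pixels are square), "cx", "cy" (the principal point, pixels), "k1" (the pictures are not rectified: a ray, as slopes to the right and down, at radius r is drawn at 1 + k1 r^2 times it, then the intrinsics apply), "rvec" (rotation vector, rad) and "tvec" (3), from world to camera coordinates, as OpenCV has them. Camera axes: x right, y down, z forward; pixel columns grow to the right and rows downward; lengths in m; the calibration is good to about 2 mm. A picture is of the moment at which its call begins. There is no depth.
- ctrl.job_done(): hands the job in, once; it reports no verdict.
The state is a dict: "t": time; "joint_pos": joint angles; "qvel": joint speeds; "effort": joint torques, N m; "position": TCP position; "orientation": TCP orientation; "ft_force": force on the tool from outside, world axes, zero at the start; "moment": the same for the moment, N m; "finger_gap": finger opening in m.
Only numpy, scipy, OpenCV 4.12 (cv2) and the standard library are available. Lean on these libraries where they do the work, as an engineer would, in place of code of your own. Each camera call takes 0.05 s, during which the arm holds its last target.

## Working session

There is one attempt and no reset: what is moved stays moved. The work goes in short steps, Python scripts to look and compute and a tool call to move; the robot and the scene stay as the last step left them, time stands still between calls to the robot, and variables do not carry over. Pictures are saved under pics/ and viewed, and the job is handed in when it is done.

Besides the shell and the picture viewer there is one more tool, called after "Request:" in YAML: its name, and indented under it one key for each argument. step_arm: Moves the arm, as the interface text tells. Its arguments: {"type":"object","properties":{"targets":{"type":"array","items":{"type":"array","items":{"type":"array","items":{"type":"number"}}}}},"required":["targets"]}

```bash
mkdir -p pics; cat > h.py <<'E'
import numpy as np, cv2
from cell import ctrl
def cam(n,save=None):
    im=ctrl.get_image(n)
    if save: cv2.imwrite('pics/'+save,im['pixels'][:,:,::-1])
    return im
def KD(im):
    f=200/np.tan(np.radians(im['fovy'])/2)
    return np.array([[f,0,im['cx']],[0,f,im['cy']],[0,0,1.]]),np.array([im['k1'],0,0,0,0.])
def ray(im,uv):
    K,D=KD(im); uv=np.array(uv,float).reshape(-1,1,2)
    n=cv2.undistortPoints(uv,K,D,None,None,None) if False else cv2.undistortPointsIter(uv,K,D,None,None,(3,100,1e-10))
    n=n.reshape(-1,2); R=cv2.Rodrigues(np.array(im['rvec'],float))[0]; t=np.array(im['tvec'],float).ravel()
    d=np.c_[n,np.ones(len(n))]@R; return -R.T@t,d
def toz(im,uv,z):
    c,d=ray(im,uv); return c+d*((z-c[2])/d[:,2])[:,None]
def proj(im,P):
    K,D=KD(im); return cv2.projectPoints(np.array(P,float).reshape(-1,1,3),np.array(im['rvec'],float),np.array(im['tvec'],float),K,D)[0].reshape(-1,2)
E
python3 - <<'E'
from h import *
o=ctrl.get_obs(); print(o)
for n in('scene','top','wrist'):
    im=cam(n,n+'0.png'); print(n,im['fovy'],im['cx'],im['cy'],im['k1'],ray(im,[[320,200]]))
E
```

```text
{'t': 0.0, 'joint_pos': array([-69.41359627,  35.28913435,  -0.72232159,  81.63800394,
         0.4626778 ,  63.22211981,  -2.31406799]), 'qvel': array([-0.09579768, -0.05200248, -0.02415467,  0.10240157, -0.07297716,
       -0.00855842, -0.06174004]), 'effort': array([-1.26868440e-04, -4.58926034e+01,  2.08755042e-01, -1.65751505e+01,
       -6.10556267e-02,  2.03450688e-02,  2.39395067e-04]), 'position': array([0.24429023, 0.60150024, 0.21750173]), 'orientation': array([-9.01464121e+01, -1.15821190e-03, -2.21013512e+01]), 'ft_force': array([-0.07846515,  0.02894745,  0.75391508]), 'moment': array([-0.00523305, -0.01077374,  0.00861457]), 'finger_gap': 0.09276385127181469}
scene 45.59388022743549 315.1776292254936 198.66591047736782 -0.04704518652223711 (array([ 1.48117373, -0.56213207,  1.26454901]), array([[-0.53428346,  0.39887594, -0.74535208]]))
top 45.96263364229051 323.1868639215768 199.7927473066704 -0.019654528327827242 (array([0.43446789, 0.06471656, 1.38722766]), array([[ 0.12429796,  0.0080318 , -0.99223554]]))
wrist 61.27120962415185 316.6886755691299 192.24358558149353 -0.03941477958104017 (array([0.18208424, 0.62776586, 0.3837335 ]), array([[ 0.24938915, -0.09355914, -0.96419679]]))
```

View pics/scene0.png

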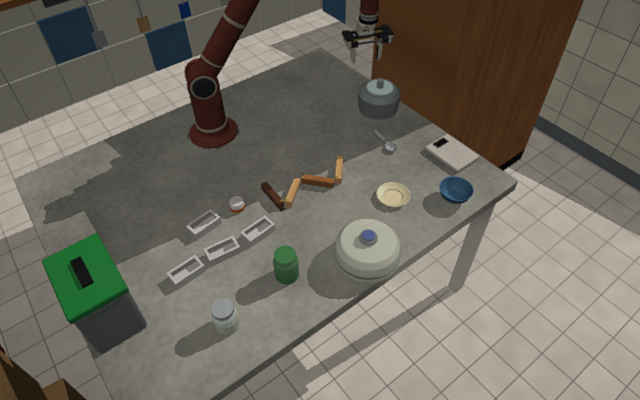

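View pics/top0.png

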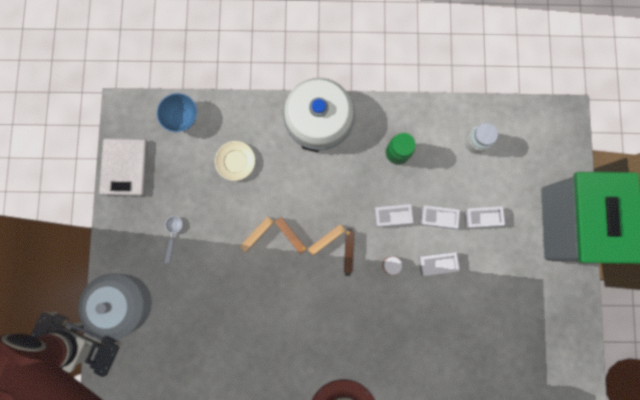

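View pics/wrist0.png

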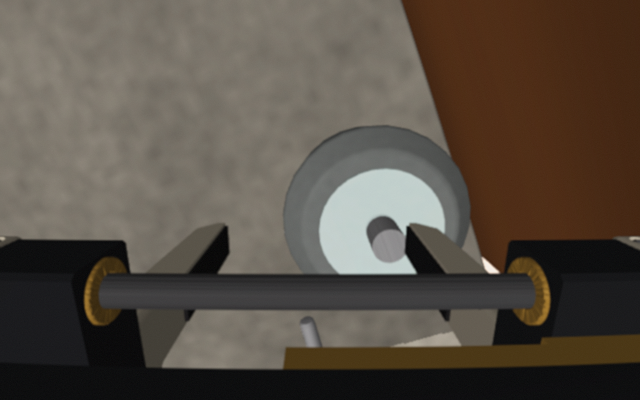

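```bash
python3 - <<'E'
from h import *
im=cam('top');p=im['pixels'][:,:,::-1]
cv2.imwrite('pics/t1.png',cv2.resize(p[195:290,225:525],(800,253),interpolation=cv2.INTER_CUBIC))
cv2.imwrite('pics/t2.png',cv2.resize(p[205:285,235:365],(780,480),interpolation=cv2.INTER_CUBIC))
s=cam('scene')['pixels'][:,:,::-1]
cv2.imwrite('pics/s2.png',cv2.resize(s[145:285,160:360],(800,560),interpolation=cv2.INTER_CUBIC))
print(toz(im,[[394,216],[440,217],[486,217],[440,264]],.03),toz(im,[[235,161],[401,148],[393,266]],.02))
E
```

```text
[[ 0.56081954 -0.13878103  0.03      ]
 [ 0.55969971 -0.27191578  0.03      ]
 [ 0.56146592 -0.40545788  0.03      ]
 [ 0.42494552 -0.26969311  0.03      ]] [[ 0.71843357  0.32860185  0.02      ]
 [ 0.76441954 -0.16214183  0.02      ]
 [ 0.41747464 -0.13673777  0.02      ]]
```

View pics/t2.png

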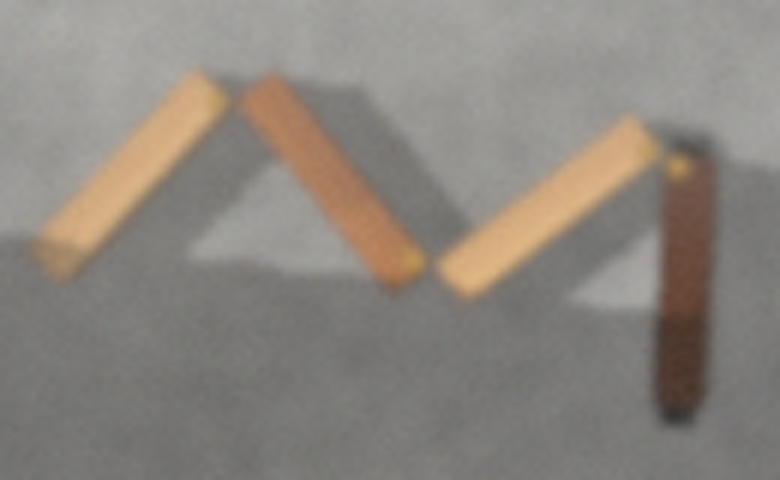

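View pics/s2.png

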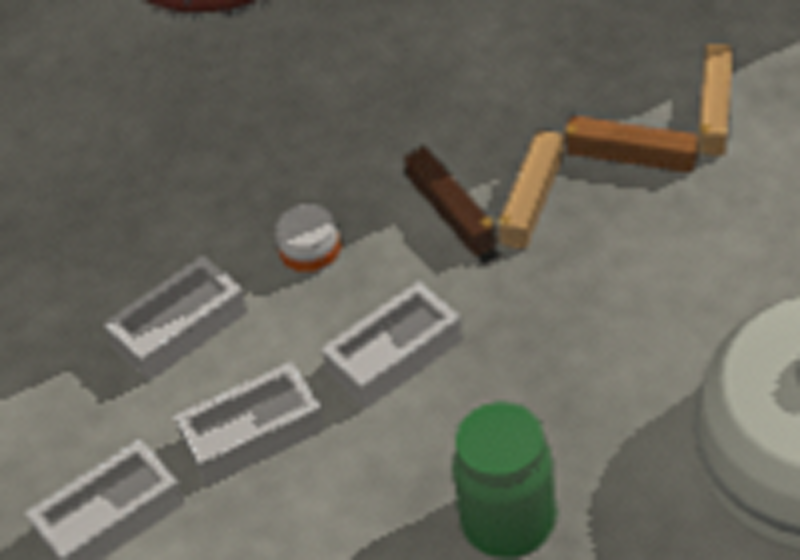

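View pics/t1.png

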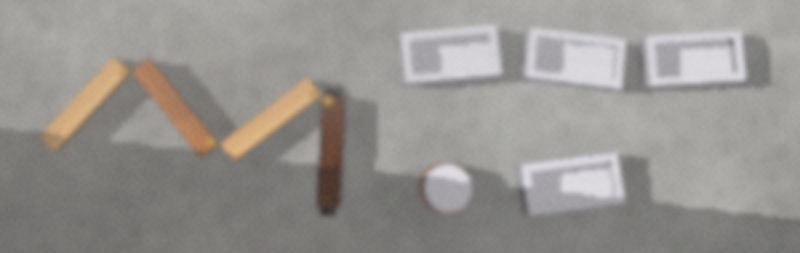

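```bash
cat > meas.py <<'E'
from h import *
def rects(im,mask,z,amin=25,sc=4):
    m=cv2.resize(mask.astype(np.float32),None,fx=sc,fy=sc,interpolation=cv2.INTER_LINEAR)>.5
    n,l,st,_=cv2.connectedComponentsWithStats(m.astype(np.uint8)); out=[]
    for i in range(1,n):
        if st[i,4]<amin*sc*sc: continue
        c=max(cv2.findContours((l==i).astype(np.uint8),0,1)[0],key=len).reshape(-1,2)
        uv=(c+.5)/sc-.5
        P=toz(im,uv,z)[:,:2]
        (cx,cy),(a,b),ang=cv2.minAreaRect((P*1000).astype(np.float32))
        if a<b: ang+=90; a,b=b,a
        ang=(ang+90)%180-90
        out.append((cx,cy,a,b,ang,uv.mean(0)))
    return out
if __name__=='__main__':
    im=cam('top');p=im['pixels']; h=cv2.cvtColor(cv2.GaussianBlur(p,(0,0),.5),cv2.COLOR_RGB2HSV).astype(int)
    roi=np.zeros(p.shape[:2],bool); roi[205:285,235:375]=1
    for nm,m in(('wood',roi&(h[...,1]>80)&(h[...,0]<25)),):
        for r in rects(im,m,.031): print(nm,np.round(r[:5],1),np.round(r[5]))
    roi[:]=0; roi[195:290,370:530]=1
    for r in rects(im,roi&(p.min(2)>150)&(h[...,1]<60),.032): print('tray',np.round(r[:5],1),np.round(r[5]))
E
python3 meas.py
```

```text
wood [504.4 256.2 115.2  24.3 -42. ] [257. 234.]
wood [501.7 159.6 119.1  25.3  39.8] [290. 235.]
wood [490.5  56.7 119.7  25.  -52.5] [326. 240.]
wood [458.6  -8.6 116.2  21.3  -1.4] [349. 251.]
tray [ 511.6 -301.   465.7  232.6  -89.9] [451. 238.]
```

```bash
cat > plan.py <<'E'
from h import *
import json
def Rz(a): a=np.radians(a); return np.array([[np.cos(a),-np.sin(a)],[np.sin(a),np.cos(a)]])
def pose():
    o=ctrl.get_obs(); return np.array(o['position'])*1000, o['orientation'][2], o
def rows(wps,grip,start=None,nd=2):
    """wps: list of (x,y,z mm, yaw, nrows or None). shift first then turn per row"""
    if start is None:
        p,y,_=pose()
    else: p,y=np.array(start[:3],float),start[3]
    p=p.copy(); out=[]
    for w in wps:
        t=np.array(w[:3],float); ty=w[3]; n=w[4] if len(w)>4 and w[4] else None
        dy=(ty-y+180)%360-180
        if n is None: n=max(1,int(np.ceil(max(np.abs(t-p).max()/50,np.linalg.norm(t-p)/58,abs(dy)/10))))
        for k in range(n):
            d=(t-p)/(n-k); a=round(((ty-y+180)%360-180)/(n-k)*2)/2
            l=Rz(y).T@d[:2]; s=np.round(np.array([l[0],-d[2],l[1]])/10,nd)
            out.append([0,-a,0,*[float(v) for v in s],grip])
            p[:2]+=Rz(y)@np.array([s[0],s[2]])*10; p[2]-=s[1]*10; y+=a
    print(len(out)); 
    for i in range(0,len(out),20): print(json.dumps([out[i:i+20]]).replace('.0,',',').replace(' ',''))
    print('end',p.round(1),y)
E
python3 - <<'E'
from plan import *
o=pose()[2]
rows([(260,560,270,-22.1),(491,319,150,-132),(491,319,150,-132,1)],1,nd=1)
im=cam('top'); print(toz(im,[[103,308]],.14))
E
```

```text
14
[[[0,-0,0,1.5,-2.6,-1.7,1],[0,-0,0,1.5,-2.6,-1.6,1],[0,10,0,2.8,1.1,-1.2,1],[0,10,0,2.9,1.1,-0.7,1],[0,10,0,3,1.1,-0.2,1],[0,10,0,3,1.1,0.3,1],[0,10,0,2.9,1.1,0.8,1],[0,10,0,2.8,1.1,1.3,1],[0,10,0,2.5,1.1,1.8,1],[0,10,0,2.1,1.1,2.2,1],[0,10,0,1.7,1.1,2.5,1],[0,10,0,1.3,1.1,2.8,1],[0,10,0,0.7,1,2.9,1],[0,-0,0,0,0,0,1]]]
end [490.7 319.3 150.2] -132.10286138266662
[[0.29959435 0.63573982 0.14      ]]
```

Request:
step_arm:
  targets:
    - [[0,0,0,1.5,-2.6,-1.7,1],[0,0,0,1.5,-2.6,-1.6,1],[0,10,0,2.8,1.1,-1.2,1],[0,10,0,2.9,1.1,-0.7,1],[0,10,0,3,1.1,-0.2,1],[0,10,0,3,1.1,0.3,1],[0,10,0,2.9,1.1,0.8,1],[0,10,0,2.8,1.1,1.3,1],[0,10,0,2.5,1.1,1.8,1],[0,10,0,2.1,1.1,2.2,1],[0,10,0,1.7,1.1,2.5,1],[0,10,0,1.3,1.1,2.8,1],[0,10,0,0.7,1,2.9,1],[0,0,0,0,0,0,1]]

```text
t: 2.1
position: [0.4922, 0.3167, 0.1501]
orientation: [-89.9, -0.1, -132.3]
ft_force: [-0.5, -0.4, 0.8]
finger_gap: 0.0002
```

```bash
python3 meas.py; python3 - <<'E'
from h import *
cam('wrist','w1.png')
E
```

```text
wood [503.6 256.6 116.9  24.6 -43.7] [256. 234.]
wood [502.1 160.6 120.1  24.5  39.7] [290. 235.]
wood [490.7  56.2 116.2  23.2 -52. ] [326. 239.]
wood [448.7  -7.9  96.5  19.4  -2.1] [349. 255.]
tray [ 510.3 -301.   465.6  235.4  -89.9] [447. 226.]
tray [ 426.  -268.2  103.5   56.   -82.2] [440. 264.]
tray [ 420.5 -135.    48.    47.3  -89.3] [393. 265.]
```

View pics/w1.png

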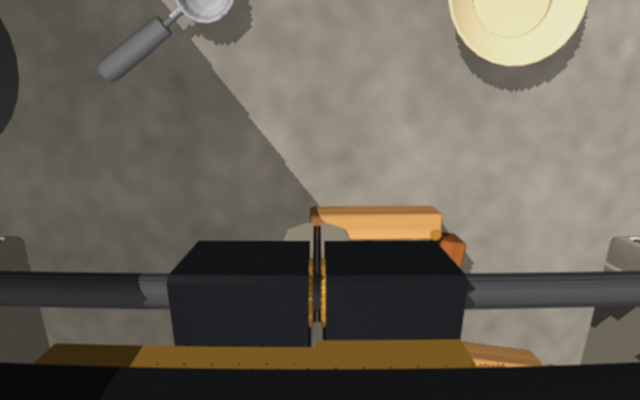

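```bash
python3 - <<'E'
from plan import *
im=cam('wrist'); p,y,_=pose()
print('tcp',p,proj(im,[p/1000]), 'below',proj(im,[[p[0]/1000,p[1]/1000,.031]]))
h3=np.array([539.9,209]);
for phi in(-42,-43.7):
  for q in((0,0),(-120,0),(-120,26),(0,26)):
    c=h3+Rz(phi)@np.array(q); print(phi,q,c.round(),proj(im,[[c[0]/1e3,c[1]/1e3,.031]]).round())
print(toz(im,[[315,208],[442,208],[438,238],[317,222]],.031))
E
```

```text
tcp [489.96128933 321.0369712  150.78514435] [[316.22027804 239.08243617]] below [[316.4654208  186.96683712]]
-42 (0, 0) [540. 209.] [[440. 240.]]
-42 (-120, 0) [451. 289.] [[308. 241.]]
-42 (-120, 26) [468. 309.] [[308. 213.]]
-42 (0, 26) [557. 228.] [[442. 213.]]
-43.7 (0, 0) [540. 209.] [[440. 240.]]
-43.7 (-120, 0) [453. 292.] [[308. 237.]]
-43.7 (-120, 26) [471. 311.] [[308. 209.]]
-43.7 (0, 26) [558. 228.] [[443. 213.]]
[[0.47624445 0.30772039 0.031     ]
 [0.56003241 0.23230011 0.031     ]
 [0.54026016 0.21182226 0.031     ]
 [0.46884128 0.29684057 0.031     ]]
```

```bash
python3 - <<'E'
from plan import *
h3=np.array([540,210.5])
def W(phi,x,y,z,n): 
    c=h3+Rz(phi)@np.array([x,y]); return (*c,z,phi-90,n)
rows([W(-43,-98,52,100,1),W(-43,-98,52,14,3),W(-43,-98,52,14,1)]+[W(-43+5*k,-98,34,14,1) for k in range(0,8)],1,nd=1)
E
```

```text
13
[[[0,1,0,-0.5,5.1,1.4,1],[0,-0,0,-0,2.9,0,1],[0,-0,0,-0,2.8,0,1],[0,-0,0,-0,2.9,0,1],[0,-0,0,-0,-0,0,1],[0,-0,0,1.8,-0,0,1],[0,-5,0,0.9,-0,-0.3,1],[0,-5,0,0.8,-0,-0.2,1],[0,-5,0,0.9,-0,-0.3,1],[0,-5,0,0.9,-0,-0.2,1],[0,-5,0,0.8,-0,-0.3,1],[0,-5,0,0.9,-0,-0.3,1],[0,-5,0,0.9,-0,-0.2,1]]]
end [447.8 257.5  13.8] -97.90757506412933
```

Request:
step_arm:
  targets:
    - [[0,1,0,-0.5,5.1,1.4,1],[0,0,0,0,2.9,0,1],[0,0,0,0,2.8,0,1],[0,0,0,0,2.9,0,1],[0,0,0,0,0,0,1],[0,0,0,1.8,0,0,1],[0,-5,0,0.9,0,-0.3,1],[0,-5,0,0.8,0,-0.2,1],[0,-5,0,0.9,0,-0.3,1],[0,-5,0,0.9,0,-0.2,1],[0,-5,0,0.8,0,-0.3,1],[0,-5,0,0.9,0,-0.3,1],[0,-5,0,0.9,0,-0.2,1]]

```text
t: 3.88
position: [0.449, 0.2577, 0.0155]
orientation: [-89.9, 0.2, -97.8]
ft_force: [0.8, -0.1, -0.0]
finger_gap: 0.0002
```

```bash
python3 meas.py;python3 - <<'E'
from plan import *
cam('wrist','w2.png'); im=cam('top');p=im['pixels'][:,:,::-1]
cv2.imwrite('pics/t3.png',cv2.resize(p[205:285,235:365],(780,480),interpolation=cv2.INTER_CUBIC))
print(pose()[:2])
h3=np.array([540,210.5])
def W(phi,x,y,z,n): 
    c=h3+Rz(phi)@np.array([x,y]); return (*c,z,phi-90,n)
rows([W(-8+4.4*k,-98,34,14,1) for k in range(1,11)],1,nd=1)
E
```

```text
wood [501.7 159.9 118.7  24.6  40.2] [290. 235.]
wood [483.4 226.9 115.8  18.  -10.1] [267. 241.]
wood [491.1  56.  118.   25.  -52.4] [326. 239.]
wood [457.4  -8.5 118.8  21.   -1.3] [349. 251.]
tray [ 510.3 -301.   465.6  235.4  -89.9] [453. 234.]
tray [ 419.8 -135.7   47.8   46.6   45.4] [393. 265.]
(array([449.19775634, 256.92192601,  15.1381206 ]), np.float64(-98.14294862079828))
10
[[[0,-4.5,0,0.7,0.1,-0.4,1],[0,-4.5,0,0.8,0,-0.2,1],[0,-4.5,0,0.7,0,-0.3,1],[0,-4,0,0.8,0,-0.2,1],[0,-4.5,0,0.7,0,-0.2,1],[0,-4.5,0,0.8,0,-0.2,1],[0,-4.5,0,0.8,0,-0.3,1],[0,-4.5,0,0.7,0,-0.2,1],[0,-4,0,0.8,0,-0.2,1],[0,-4.5,0,0.7,0,-0.3,1]]]
end [440.3 180.7  14.1] -54.14294862079828
```

View pics/t3.png

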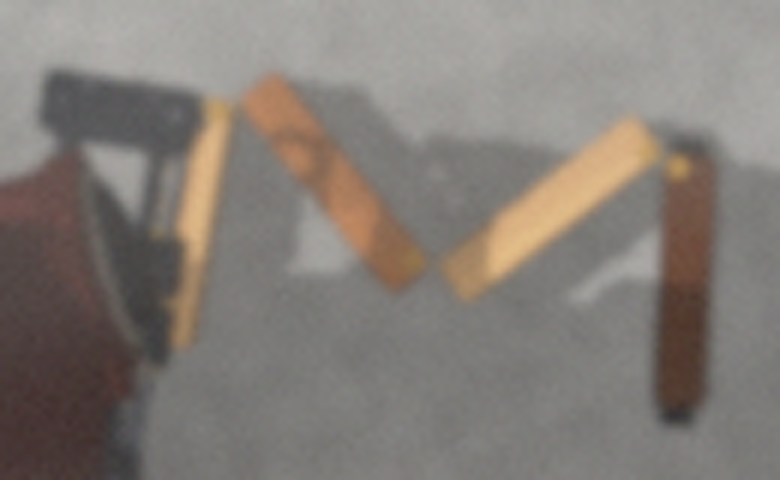

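View pics/w2.png

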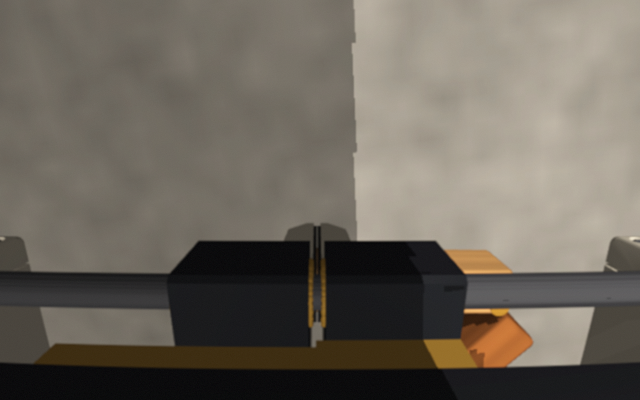

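Request:
step_arm:
  targets:
    - [[0,-4.5,0,0.7,0.1,-0.4,1],[0,-4.5,0,0.8,0,-0.2,1],[0,-4.5,0,0.7,0,-0.3,1],[0,-4,0,0.8,0,-0.2,1],[0,-4.5,0,0.7,0,-0.2,1],[0,-4.5,0,0.8,0,-0.2,1],[0,-4.5,0,0.8,0,-0.3,1],[0,-4.5,0,0.7,0,-0.2,1],[0,-4,0,0.8,0,-0.2,1],[0,-4.5,0,0.7,0,-0.3,1]]

```text
t: 5.28
position: [0.4406, 0.1807, 0.0134]
orientation: [-89.9, -0.0, -54.0]
ft_force: [-0.6, 0.1, -0.0]
finger_gap: 0.0006
```

```bash
python3 meas.py;python3 - <<'E'
from plan import *
cam('wrist','w3.png'); im=cam('top');p=im['pixels'][:,:,::-1]
cv2.imwrite('pics/t4.png',cv2.resize(p[205:285,235:365],(780,480),interpolation=cv2.INTER_CUBIC))
print(pose()[:2])
E
```

```text
wood [497.3 164.7 119.1  38.   40.4] [288. 235.]
wood [491.   55.7 118.3  25.  -51.4] [326. 239.]
wood [458.7  -8.5 116.2  21.1  -1.4] [349. 251.]
tray [ 510.3 -301.   465.6  235.4  -89.9] [449. 237.]
(array([440.51850396, 180.26899049,  13.21294503]), np.float64(-54.23979863277227))
```

View pics/t4.png

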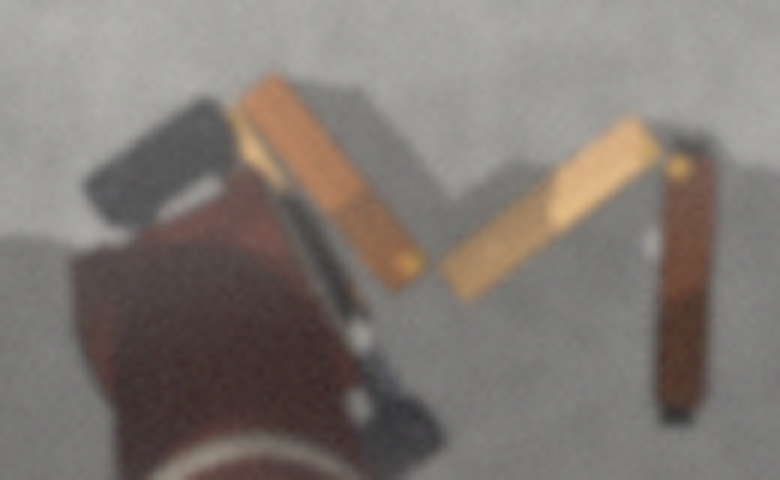

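Request:
step_arm:
  targets:
    - [[0,-2,0,0.4,0,-0.1,1],[0,-2,0,0.3,0,-0.1,1],[0,0,0,0.1,0,0,1]]

```text
t: 5.8
position: [0.4429, 0.1722, 0.0127]
orientation: [-90.0, 0.0, -50.1]
ft_force: [0.1, 0.4, 0.9]
finger_gap: 0.0004
```

Request:
step_arm:
  targets:
    - [[0,0,0,0.1,0,0,1],[0,0,0,0.1,0,0,1]]

```text
t: 6.05
position: [0.4438, 0.1707, 0.0126]
orientation: [-90.0, 0.0, -50.1]
ft_force: [-0.6, -0.4, 0.0]
finger_gap: 0.0006
```

Request:
step_arm:
  targets:
    - [[0,0,0,0.1,0,0,1],[0,0,0,0,0,0,1]]

```text
t: 6.3
position: [0.4443, 0.1701, 0.0126]
orientation: [-90.0, 0.0, -50.1]
ft_force: [-0.6, 0.3, -0.1]
finger_gap: 0.0008
```

```bash
python3 meas.py;python3 - <<'E'
from plan import *
im=cam('wrist','w4.png'); im=cam('top');p=im['pixels'][:,:,::-1]
cv2.imwrite('pics/t5.png',cv2.resize(p[205:285,235:365],(780,480),interpolation=cv2.INTER_CUBIC))
s=cam('scene')['pixels'][:,:,::-1]
cv2.imwrite('pics/s5.png',cv2.resize(s[145:225,250:360],(770,560),interpolation=cv2.INTER_CUBIC))
E
```

```text
wood [499.5 162.2 119.1  31.7  40. ] [290. 235.]
wood [490.9  55.6 118.4  24.7 -51.7] [326. 239.]
wood [457.3  -8.5 119.   21.1  -1.4] [349. 251.]
wood [399.4 183.5  63.4  20.5 -79.3] [282. 271.]
wood [368.4 191.6  43.3  11.1 -68.8] [278. 282.]
tray [ 510.3 -301.   465.6  235.4  -89.9] [454. 234.]
tray [ 419.8 -135.7   47.8   46.6   45.4] [393. 265.]
```

View pics/t5.png

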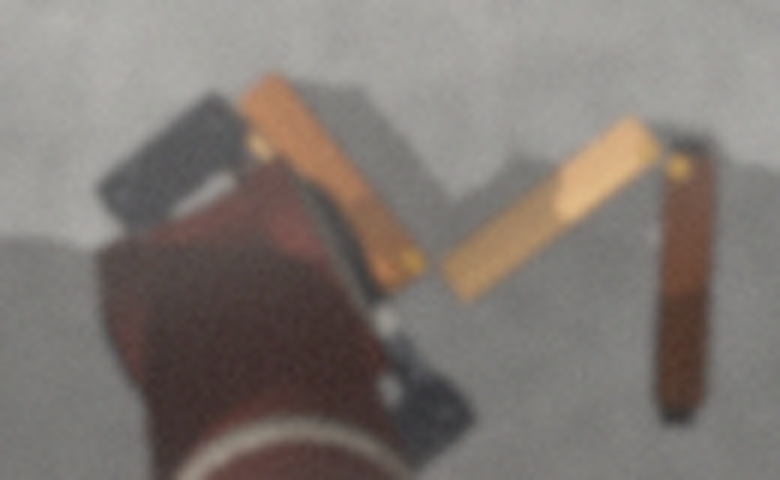

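View pics/s5.png

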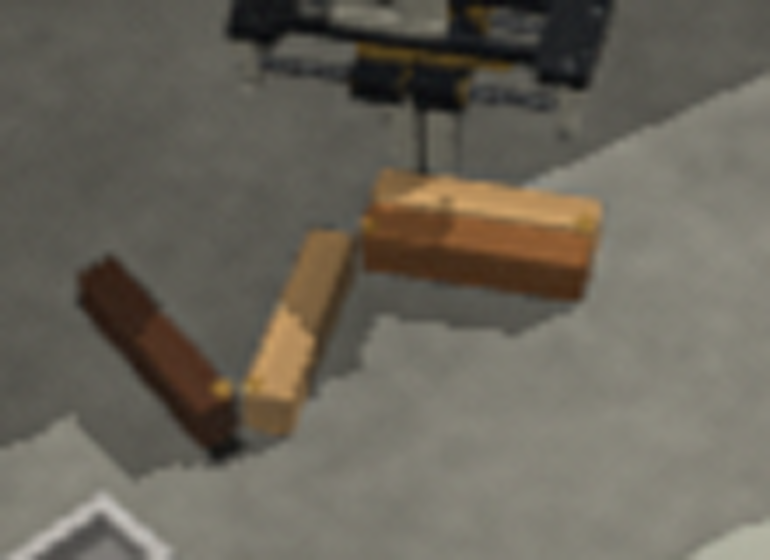

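View pics/w4.png

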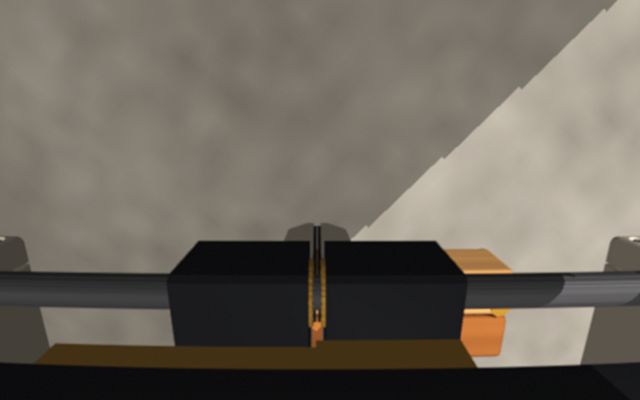

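Request:
step_arm:
  targets:
    - [[0,0,0,0.1,0,0,1],[0,0,0,0.1,0,0,1]]

```text
t: 6.75
position: [0.4447, 0.17, 0.0126]
orientation: [-90.0, 0.1, -50.0]
ft_force: [-4.7, 5.0, 1.1]
finger_gap: 0.0002
```

Request:
step_arm:
  targets:
    - [[0,0,0,0.1,0,0,1],[0,0,0,0,0,0,1]]

```text
t: 7.0
position: [0.445, 0.1701, 0.0126]
orientation: [-90.0, 0.2, -50.0]
ft_force: [-4.5, 5.2, 1.3]
finger_gap: 0.0003
```

```bash
python3 - <<'E'
from plan import *
h2=np.array([464.8,113.5])
def W(phi,x,y,z,n): 
    c=h2+Rz(phi)@np.array([x,y]); return (*c,z,phi-90,n)
print(proj(ctrl.get_image('top'),[[*h2/1e3,.031]]))
rows([W(40,21,76,14,1),W(40,105,76,14,3),W(40,105,58,14,2)]+[W(40-4.5*k,105,57,14,1) for k in range(1,14)],1,nd=1)
E
```

```text
[[306.08829728 248.19933002]]
19
[[[0,-0,0,-2,-0.1,-0,1],[0,-0,0,0,-0,2.8,1],[0,-0,0,0,-0,2.8,1],[0,-0,0,0,-0,2.8,1],[0,-0,0,0.9,-0,-0,1],[0,-0,0,0.9,-0,-0,1],[0,4.5,0,1,-0,0.4,1],[0,4.5,0,0.8,-0,0.4,1],[0,4.5,0,0.8,-0,0.4,1],[0,4.5,0,0.9,-0,0.4,1],[0,4.5,0,0.8,-0,0.4,1],[0,4.5,0,0.9,-0,0.5,1],[0,4.5,0,0.8,-0,0.4,1],[0,4.5,0,0.8,-0,0.4,1],[0,4.5,0,0.9,-0,0.4,1],[0,4.5,0,0.8,-0,0.4,1],[0,4.5,0,0.9,-0,0.4,1],[0,4.5,0,0.8,-0,0.4,1],[0,4.5,0,0.8,-0,0.5,1]]]
end [582.9 134.6  13.6] -108.46006713201375
```

Request:
step_arm:
  targets:
    - [[0,0,0,-2,-0.1,0,1],[0,0,0,0,0,2.8,1],[0,0,0,0,0,2.8,1],[0,0,0,0,0,2.8,1],[0,0,0,0.9,0,0,1],[0,0,0,0.9,0,0,1],[0,4.5,0,1,0,0.4,1],[0,4.5,0,0.8,0,0.4,1],[0,4.5,0,0.8,0,0.4,1],[0,4.5,0,0.9,0,0.4,1],[0,4.5,0,0.8,0,0.4,1]]

```text
t: 8.43
position: [0.549, 0.196, 0.0137]
orientation: [-90.0, 0.0, -72.8]
ft_force: [0.9, 1.4, -0.5]
finger_gap: 0.0003
```

```bash
python3 meas.py;python3 - <<'E'
from plan import *
im=cam('wrist','w5.png'); im=cam('top');p=im['pixels'][:,:,::-1]
cv2.imwrite('pics/t6.png',cv2.resize(p[205:285,235:365],(780,480),interpolation=cv2.INTER_CUBIC))
E
```

```text
wood [564.  266.2  60.2  48.6 -89.2] [254. 211.]
wood [516.1 140.6 120.6  48.6   4.5] [296. 232.]
wood [490.8  57.3 116.9  25.  -52.5] [326. 240.]
wood [496.5 262.4  34.1  23.9  20.1] [255. 236.]
wood [ 4.459e+02 -8.000e+00  9.030e+01  2.210e+01  4.000e-01] [349. 256.]
wood [410.3 211.  119.1  98.1 -89.2] [271. 270.]
tray [ 518.8 -301.   465.6  218.4  -89.9] [465. 220.]
tray [ 433.3 -193.9  258.1   83.4   85.6] [411. 259.]
```

View pics/t6.png

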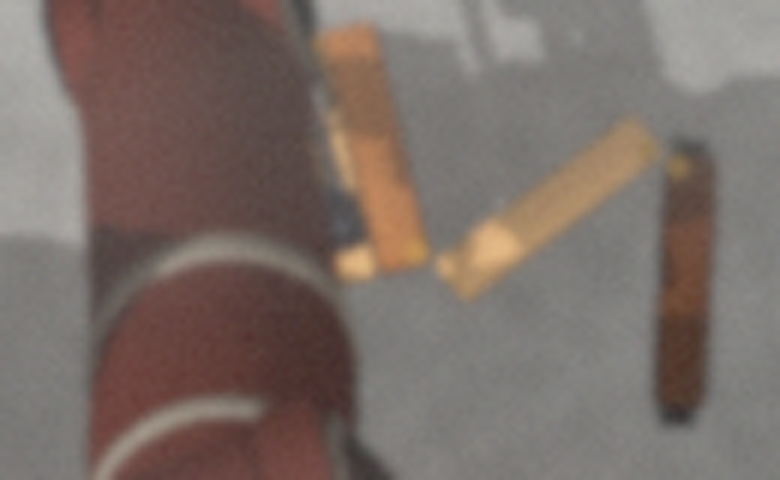

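```bash
python3 - <<'E'
from plan import *
h2=np.array([464.8,113.5])
def W(phi,x,y,z,n): 
    c=h2+Rz(phi)@np.array([x,y]); return (*c,z,phi-90,n)
rows([W(17-4.5*k,105,57,14,1) for k in range(1,15)],1,nd=1)
E
```

```text
14
[[[0,5,0,0.5,-0,0.5,1],[0,4.5,0,0.8,-0,0.4,1],[0,4.5,0,0.9,-0,0.4,1],[0,4.5,0,0.8,-0,0.4,1],[0,4.5,0,0.8,-0,0.5,1],[0,4.5,0,0.9,-0,0.4,1],[0,4.5,0,0.8,-0,0.4,1],[0,4.5,0,0.9,-0,0.4,1],[0,4.5,0,0.8,-0,0.4,1],[0,4.5,0,0.8,-0,0.4,1],[0,4.5,0,0.9,-0,0.5,1],[0,4.5,0,0.8,-0,0.4,1],[0,4.5,0,0.8,-0,0.4,1],[0,4.5,0,0.9,-0,0.4,1]]]
end [578.5  77.6  13.6] -136.14400017935026
```

Request:
step_arm:
  targets:
    - [[0,5,0,0.6,0,0.5,1],[0,4.5,0,0.8,0,0.4,1],[0,4.5,0,0.9,0,0.4,1],[0,4.5,0,0.8,0,0.4,1],[0,4.5,0,0.8,0,0.5,1],[0,4.5,0,0.9,0,0.4,1],[0,4.5,0,0.8,0,0.4,1],[0,4.5,0,0.9,0,0.4,1],[0,4.5,0,0.8,0,0.4,1],[0,4.5,0,0.8,0,0.4,1],[0,4.5,0,0.9,0,0.5,1],[0,4.5,0,0.8,0,0.4,1],[0,4.5,0,0.8,0,0.4,1]]

```text
t: 10.2
position: [0.5828, 0.0871, 0.014]
orientation: [-89.9, 0.1, -131.7]
ft_force: [2.3, 0.6, -0.3]
finger_gap: 0.0005
```

```bash
python3 meas.py;python3 - <<'E'
from plan import *
im=cam('wrist','w6.png'); im=cam('top');p=im['pixels'][:,:,::-1]
cv2.imwrite('pics/t7.png',cv2.resize(p[205:285,235:365],(780,480),interpolation=cv2.INTER_CUBIC))
s=cam('scene')['pixels'][:,:,::-1]
cv2.imwrite('pics/s7.png',cv2.resize(s[145:225,250:360],(770,560),interpolation=cv2.INTER_CUBIC))
E
```

```text
wood [548.   56.1  38.8  22.5 -44.2] [328. 220.]
wood [500.1  46.4  87.7  26.7 -50.7] [330. 237.]
wood [450.   -8.2  99.5  21.7  -4.1] [349. 254.]
wood [419.4 169.6 172.4 115.2 -89.2] [289. 265.]
wood [374.4 269.   39.7  25.2 -25.3] [251. 279.]
tray [610.  -81.5  24.9  14.3 -44.4] [374. 198.]
tray [ 553.6 -307.5  446.1  167.5   87.7] [462. 214.]
tray [ 454.5 -262.   387.4  124.1  -89.9] [432. 256.]
```

View pics/t7.png

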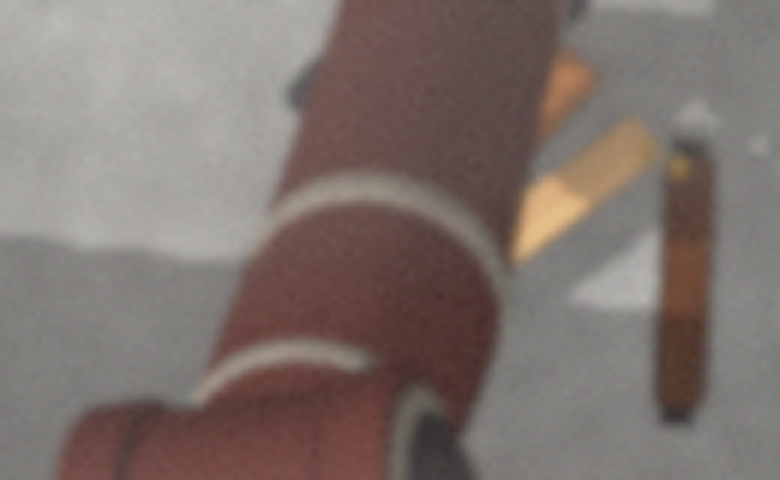

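View pics/s7.png

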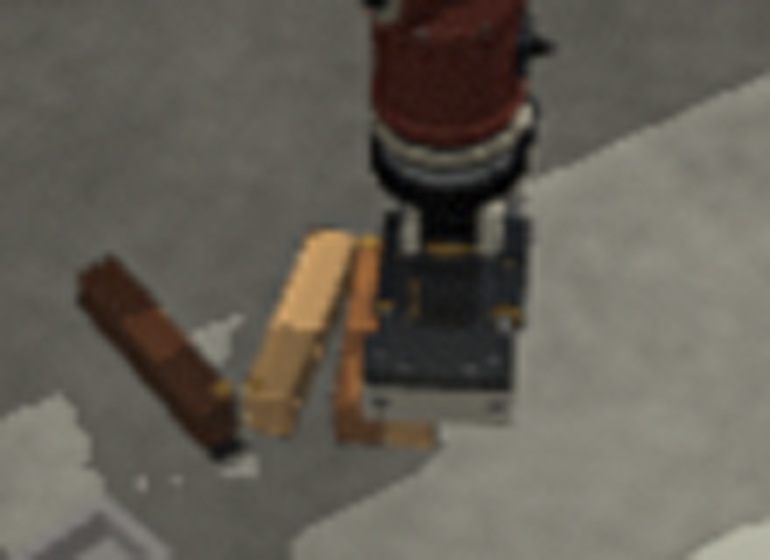

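Request:
step_arm:
  targets:
    - [[0,4,0,0.8,0,0.4,1],[0,4,0,0.6,0,0.3,1],[0,0,0,0.1,0,0,1]]

```text
t: 10.78
position: [0.5765, 0.0717, 0.0135]
orientation: [-90.0, -0.0, -139.7]
ft_force: [0.4, 0.3, -0.8]
finger_gap: 0.0004
```

Request:
step_arm:
  targets:
    - [[0,0,0,0.1,0,0,1],[0,0,0,0.1,0,0,1]]

```text
t: 11.02
position: [0.5762, 0.0713, 0.0138]
orientation: [-89.9, 0.1, -139.6]
ft_force: [2.8, 0.6, -1.1]
finger_gap: 0.0006
```

```bash
python3 - <<'E'
from plan import *
s=cam('scene')['pixels'][:,:,::-1]
cv2.imwrite('pics/s8.png',cv2.resize(s[145:225,250:360],(770,560),interpolation=cv2.INTER_CUBIC))
h2=np.array([464.8,113.5]); p,y,_=pose(); print(p,y,Rz(-52.4).T@(p[:2]-h2))
E
```

```text
[576.07135136  71.14080371  13.76144466] -139.5777475380486 [101.45242944  62.31388053]
```

View pics/s8.png

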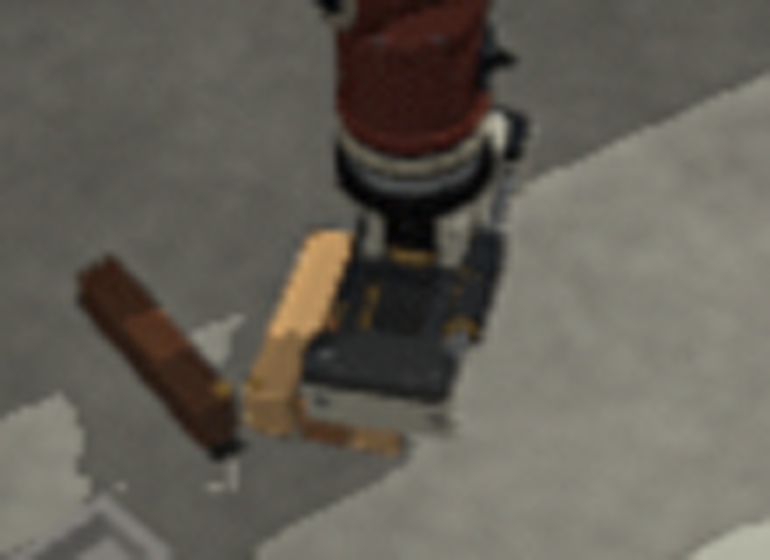

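Request:
step_arm:
  targets:
    - [[0,0.5,0,0.2,0,0,1],[0,0.5,0,0.1,0,0,1],[0,0,0,0,0,0,1]]

```text
t: 11.45
position: [0.5743, 0.0692, 0.014]
orientation: [-89.9, 0.1, -140.6]
ft_force: [4.9, 0.8, 0.1]
finger_gap: 0.0005
```

Request:
step_arm:
  targets:
    - [[0,0.5,0,0.1,0,0,1],[0,0.5,0,0.1,0,0,1],[0,0,0,0,0,0,1]]

```text
t: 11.82
position: [0.5734, 0.0693, 0.0141]
orientation: [-89.9, 0.2, -141.5]
ft_force: [6.3, 2.1, -0.5]
finger_gap: 0.0007
```

Request:
step_arm:
  targets:
    - [[0,0,0,-2,0,0,1],[0,0,0,-3,-5,0,1],[0,0,0,-3,-5,2,1],[0,0,0,-3,-3,4,1],[0,0,0,0,0,4,1],[0,0,0,0,0,0,1]]

```text
t: 12.58
position: [0.7184, 0.0521, 0.1425]
orientation: [-90.0, -0.4, -142.0]
ft_force: [-0.1, 0.3, -0.4]
finger_gap: 0.0004
```

```bash
python3 meas.py;python3 - <<'E'
from plan import *
print(pose()[:2])
im=cam('wrist','w9.png'); im=cam('top');p=im['pixels'][:,:,::-1]
cv2.imwrite('pics/t9.png',cv2.resize(p[205:285,235:365],(780,480),interpolation=cv2.INTER_CUBIC))
s=cam('scene')['pixels'][:,:,::-1]
cv2.imwrite('pics/s9.png',cv2.resize(s[145:225,250:360],(770,560),interpolation=cv2.INTER_CUBIC))
E
```

```text
wood [452.7 137.  287.5 148.6 -34.4] [301. 249.]
wood [457.3  -8.6 119.   21.4  -1.3] [349. 251.]
tray [ 510.1 -298.4  462.2  236.7   89.6] [446. 238.]
(array([717.53184894,  55.21545309, 142.07582745]), np.float64(-141.81784584025885))
```

View pics/t9.png

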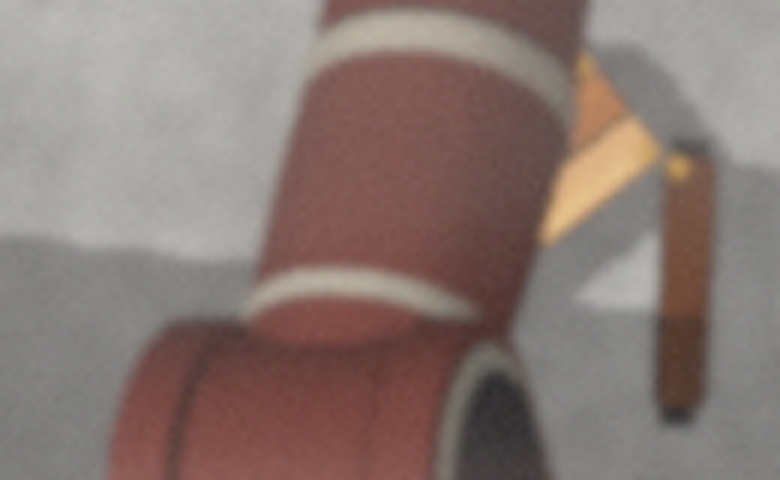

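View pics/s9.png

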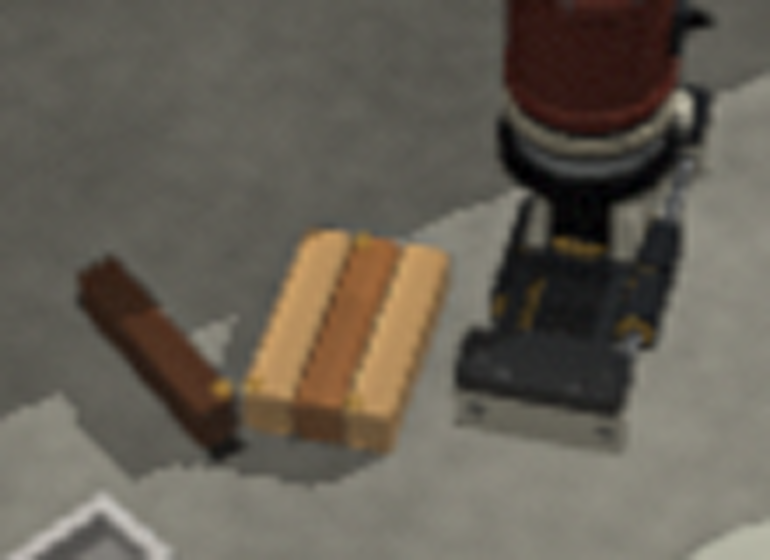

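View pics/w9.png

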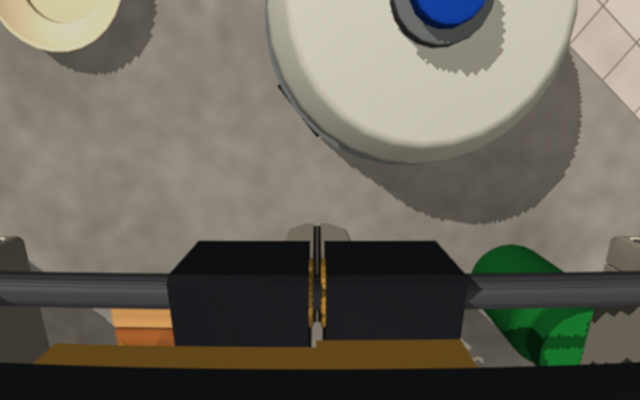

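```bash
python3 - <<'E'
from plan import *
h1=np.array([516.7,1.2])
def W(phi,x,y,z,n=None): 
    c=h1+Rz(phi)@np.array([x,y]); return (*c,z,phi-90,n)
rows([W(-52.4,-85,108,100),W(-52.4,-85,108,14),W(-52.4,-85,108,14,1),W(-52.4,-85,85,14,2)]+[W(-52.4+4*k,-85,83,14,1) for k in range(1,11)],1,nd=1)
E
```

```text
19
[[[0,-0,0,2.1,1.1,-4.1,1],[0,0.5,0,2.1,1.1,-4.1,1],[0,-0,0,2.2,1,-4,1],[0,0.5,0,2.1,1.1,-4,1],[0,-0,0,0,4.3,-0,1],[0,-0,0,0,4.3,-0,1],[0,-0,0,0,-0,-0,1],[0,-0,0,1.2,-0,-0,1],[0,-0,0,1.1,-0,-0,1],[0,-4,0,0.8,-0,-0.6,1],[0,-4,0,0.6,-0,-0.6,1],[0,-4,0,0.7,-0,-0.5,1],[0,-4,0,0.6,-0,-0.6,1],[0,-4,0,0.6,-0,-0.5,1],[0,-4,0,0.6,-0,-0.6,1],[0,-4,0,0.6,-0,-0.5,1],[0,-4,0,0.6,-0,-0.6,1],[0,-4,0,0.7,-0,-0.6,1],[0,-4,0,0.6,-0,-0.5,1]]]
end [451.5 100.2  13.5] -102.52295577343875
```

Request:
step_arm:
  targets:
    - [[0,0,0,2.1,1.1,-4.1,1],[0,0.5,0,2.1,1.1,-4.1,1],[0,0,0,2.2,1,-4,1],[0,0.5,0,2.1,1.1,-4,1],[0,0,0,0,4.3,0,1],[0,0,0,0,4.3,0,1],[0,0,0,0,0,0,1],[0,0,0,1.2,0,0,1],[0,0,0,1.1,0,0,1],[0,-4,0,0.8,0,-0.6,1],[0,-4,0,0.6,0,-0.6,1],[0,-4,0,0.7,0,-0.5,1],[0,-4,0,0.6,0,-0.6,1]]

```text
t: 14.4
position: [0.5017, 0.1181, 0.0167]
orientation: [-89.7, 0.4, -126.4]
ft_force: [2.1, 0.9, -1.6]
finger_gap: 0.0002
```

Request:
step_arm:
  targets:
    - [[0,-4,0,0.6,0,-0.5,1],[0,-4,0,0.6,0,-0.6,1],[0,-4,0,0.6,0,-0.5,1],[0,-4,0,0.6,0,-0.6,1],[0,-4,0,0.7,0,-0.6,1],[0,-4,0,0.6,0,-0.5,1]]

```text
t: 15.15
position: [0.4548, 0.1006, 0.0165]
orientation: [-89.8, 0.2, -102.4]
ft_force: [0.0, 4.2, 1.2]
finger_gap: 0.0007
```

```bash
python3 - <<'E'
from plan import *
h1=np.array([516.7,1.2])
im=cam('wrist','w10.png'); im=cam('top');p=im['pixels'][:,:,::-1]
cv2.imwrite('pics/t10.png',cv2.resize(p[205:285,235:365],(780,480),interpolation=cv2.INTER_CUBIC))
s=cam('scene')['pixels'][:,:,::-1]
cv2.imwrite('pics/s10.png',cv2.resize(s[145:225,250:360],(770,560),interpolation=cv2.INTER_CUBIC))
p,y,_=pose(); print(p,y,Rz(y+90).T@(p[:2]-h1))
E
```

```text
[453.79605199  99.78785575  16.05613769] -102.62092306234767 [-82.92541007  82.46119294]
```

View pics/s10.png

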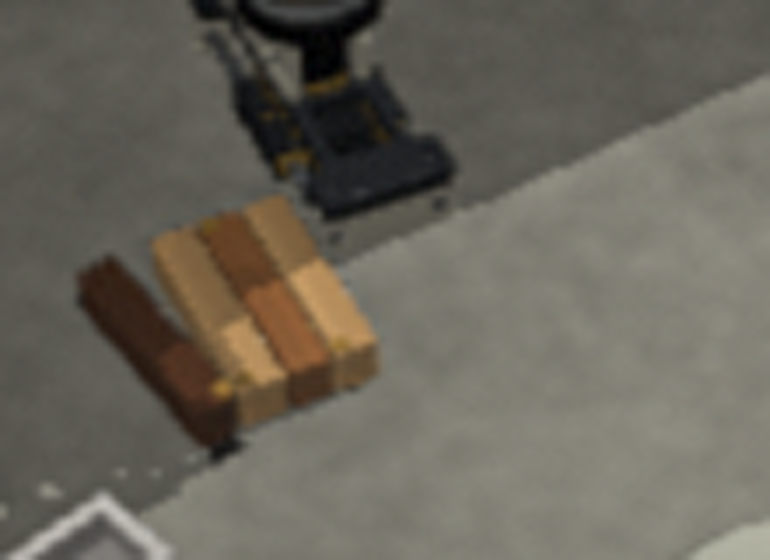

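Request:
step_arm:
  targets:
    - [[0,-4,0,0.6,0,-0.5,1],[0,-4,0,0.6,0,-0.6,1],[0,-3,0,0.5,0,-0.4,1],[0,0,0,0.1,0,0,1]]

```text
t: 15.8
position: [0.4389, 0.0881, 0.0158]
orientation: [-89.6, 0.4, -91.4]
ft_force: [0.7, 12.7, 2.6]
finger_gap: 0.0002
```

Request:
step_arm:
  targets:
    - [[0,0,0,0.1,0,0,1],[0,0,0,0.1,0,0,1]]

```text
t: 16.05
position: [0.4389, 0.088, 0.0158]
orientation: [-89.6, 0.5, -91.3]
ft_force: [0.9, 15.9, 3.2]
finger_gap: 0.0009
```

Request:
step_arm:
  targets:
    - [[0,0,0,0.1,0,0,1],[0,0,0,0.1,0,0,1]]

```text
t: 16.3
position: [0.4389, 0.0878, 0.0159]
orientation: [-89.6, 0.6, -91.2]
ft_force: [0.7, 20.7, 3.1]
finger_gap: 0.0005
```

Request:
step_arm:
  targets:
    - [[0,0,0,-1.5,0,0,1],[0,0,0,-4,-4,0.5,0.5],[0,0,0,-5,-6,1,0],[0,0,0,-5,-6,1,0],[0,0,0,-4,-4,1,0],[0,0,0,0,0,0,0]]

```text
t: 17.05
position: [0.4738, 0.2561, 0.1929]
orientation: [-89.6, 0.2, -91.4]
ft_force: [-1.1, -0.5, 0.3]
finger_gap: 0.0458
```

```bash
python3 meas.py;python3 - <<'E'
from plan import *
im=cam('wrist','w11.png'); im=cam('top');p=im['pixels'][:,:,::-1]
cv2.imwrite('pics/t11.png',cv2.resize(p[185:285,325:525],(800,400),interpolation=cv2.INTER_CUBIC))
s=cam('scene')['pixels'][:,:,::-1]
cv2.imwrite('pics/s11.png',cv2.resize(s[145:285,160:360],(800,560),interpolation=cv2.INTER_CUBIC))
E
```

```text
wood [4.595e+02 3.070e+01 1.188e+02 9.950e+01 4.000e-01] [335. 251.]
wood [387.9 300.2  56.   30.6   2.1] [240. 274.]
tray [ 510.3 -301.   465.6  235.4  -89.9] [444. 230.]
tray [ 4.494e+02 -7.650e+01  2.770e+01  1.640e+01  1.000e-01] [372. 255.]
tray [ 420.5 -135.    47.9   47.3  -89.3] [393. 265.]
```

View pics/t11.png

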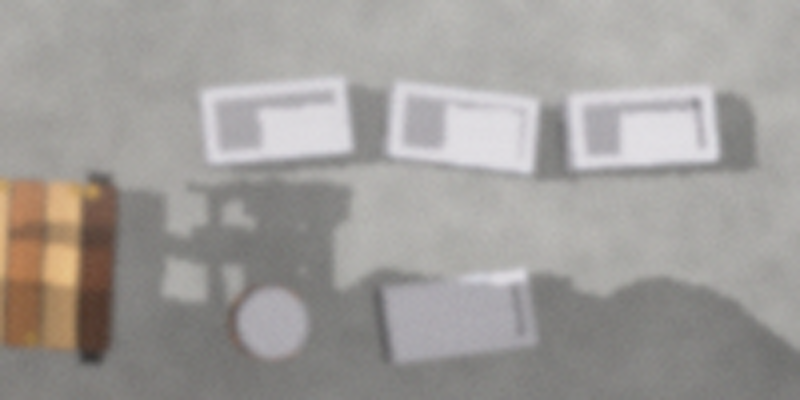

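View pics/s11.png

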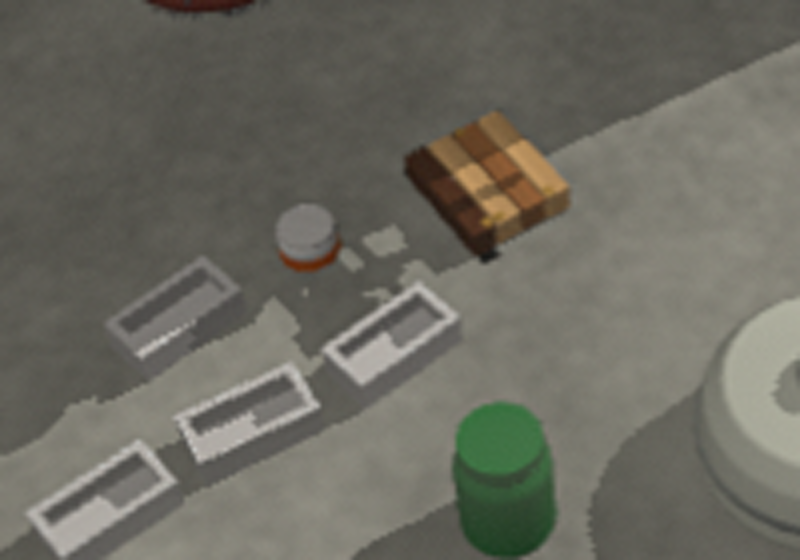

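```bash
python3 - <<'E'
from plan import *
rows([(460,-40,230,-91.4),(460,-40,230,-91.4,2)],0,nd=1)
E
```

```text
8
[[[0,-0,0,4.8,-0.7,-0,0],[0,-0,0,4.8,-0.7,-0,0],[0,-0,0,4.9,-0.7,-0,0],[0,-0,0,4.8,-0.7,-0.1,0],[0,-0,0,4.9,-0.7,-0,0],[0,-0.5,0,4.8,-0.6,-0.1,0],[0,-0,0,0,-0,0,0],[0,-0,0,0,-0,0,0]]]
end [459.7 -39.9 229.5] -91.29472717503694
```

Request:
step_arm:
  targets:
    - [[0,0,0,4.8,-0.7,0,0],[0,0,0,4.8,-0.7,0,0],[0,0,0,4.9,-0.7,0,0],[0,0,0,4.8,-0.7,-0.1,0],[0,0,0,4.9,-0.7,0,0],[0,0,0,4.8,-0.6,-0.1,0],[0,0,0,0,0,0,0],[0,0,0,0,0,0,0]]

```text
t: 18.25
position: [0.4605, -0.0372, 0.2299]
orientation: [-90.2, 0.0, -91.7]
ft_force: [0.3, 0.4, -0.6]
finger_gap: 0.0931
```

```bash
python3 - <<'E'
from plan import *
im=cam('wrist','w12.png'); print(pose()[:2])
E
```

```text
(array([460.74889981, -36.32812919, 230.00666567]), np.float64(-91.57348337483349))
```

View pics/w12.png

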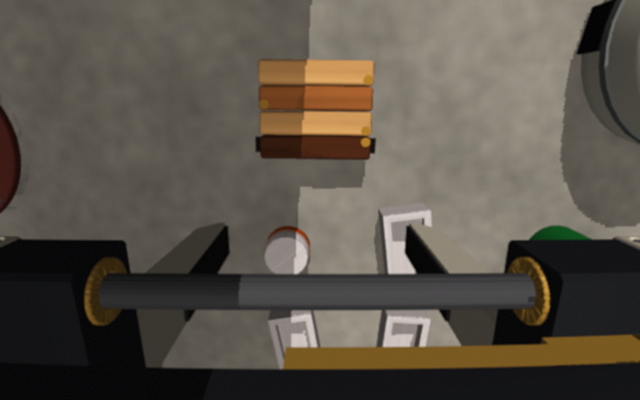

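```bash
python3 - <<'E'
from meas import *
im=cam('wrist');p=im['pixels'];h=cv2.cvtColor(p,cv2.COLOR_RGB2HSV).astype(int)
roi=np.zeros(p.shape[:2],bool); roi[40:175,240:390]=1
m=roi&(h[...,1]>100)&(h[...,0]<25)
for r in rects(im,m,.031): print(np.round(r[:5],1))
# edges left/right of each row -> line fits
for side,f in(('near',np.argmax),('far',lambda r:len(r)-1-np.argmax(r[::-1]))):
    uv=[(f(m[v]),v) for v in range(66,150) if m[v].sum()>60]
    P=toz(im,uv,.031)[:,:2]*1000; print(side,np.median(P,0),P[::8].round(1).tolist())
# horizontal edges: top face first/last
for side,f in(('top',np.argmax),('bot',lambda r:len(r)-1-np.argmax(r[::-1]))):
    uv=[(u,f(m[:,u])) for u in range(270,362)]
    P=toz(im,uv,.031)[:,:2]*1000; k=np.polyfit(P[:,0],P[:,1],1); print(side,np.median(P,0),np.degrees(np.arctan(k[0])))
# color boundaries along middle column
hh=p[55:165,330].astype(int); print([tuple(x) for x in hh[::2]])
E
```

```text
[460.6  27.8 121.7 102.3  -2.5]
near [401.83004148  33.15239536] [[403.0, 74.7], [402.4, 66.8], [403.0, 58.9], [402.5, 50.9], [401.9, 42.8], [401.4, 34.7], [400.9, 26.5], [401.4, 18.1], [400.8, 9.7], [400.3, 1.3], [398.6, -7.3]]
far [519.09444597  29.91608376] [[520.9, 71.4], [520.9, 63.6], [521.0, 55.6], [520.0, 47.7], [520.1, 39.6], [519.1, 31.5], [518.1, 23.2], [518.2, 14.9], [518.3, 6.5], [516.2, -1.9], [518.4, -10.5]]
top [462.06093064  77.76286019] -1.9472780891710622
bot [459.25158343 -22.00921298] -2.4466637821285544
[(np.int64(134), np.int64(129), np.int64(117)), (np.int64(135), np.int64(130), np.int64(117)), (np.int64(134), np.int64(126), np.int64(114)), (np.int64(179), np.int64(138), np.int64(93)), (np.int64(207), np.int64(152), np.int64(89)), (np.int64(207), np.int64(153), np.int64(90)), (np.int64(208), np.int64(154), np.int64(91)), (np.int64(207), np.int64(154), np.int64(90)), (np.int64(206), np.int64(153), np.int64(91)), (np.int64(206), np.int64(153), np.int64(90)), (np.int64(211), np.int64(157), np.int64(92)), (np.int64(215), np.int64(160), np.int64(94)), (np.int64(218
[... 1223 characters left out ...]
64(211), np.int64(160), np.int64(94)), (np.int64(139), np.int64(98), np.int64(56)), (np.int64(60), np.int64(31), np.int64(16)), (np.int64(79), np.int64(41), np.int64(22)), (np.int64(79), np.int64(39), np.int64(20)), (np.int64(80), np.int64(41), np.int64(22)), (np.int64(78), np.int64(39), np.int64(21)), (np.int64(76), np.int64(37), np.int64(21)), (np.int64(77), np.int64(39), np.int64(21)), (np.int64(77), np.int64(39), np.int64(20)), (np.int64(79), np.int64(40), np.int64(21)), (np.int64(79), np.int64(39), np.int64(21)), (np.int64(75), np.int64(37), np.int64(20)), (np.int64(59), np.int64(41), np.int64(32)), (np.int64(94), np.int64(88), np.int64(81)), (np.int64(101), np.int64(95), np.int64(86))]
```

```bash
python3 - <<'E'
from plan import *
rows([(520,-260,260,-92),(520,-260,260,-92,2)],0,nd=1)
E
```

```text
7
[[[0,-0,0,4.4,-0.6,1.3,0],[0,-0,0,4.5,-0.6,1.3,0],[0,-0,0,4.4,-0.6,1.3,0],[0,-0,0,4.5,-0.6,1.3,0],[0,0.5,0,4.4,-0.6,1.3,0],[0,-0,0,0,0,-0,0],[0,-0,0,0,0,-0,0]]]
end [ 520.2 -259.5  260.1] -92.00353844331492
```

Request:
step_arm:
  targets:
    - [[0,0,0,4.4,-0.6,1.3,0],[0,0,0,4.5,-0.6,1.3,0],[0,0,0,4.4,-0.6,1.3,0],[0,0,0,4.5,-0.6,1.3,0],[0,0.5,0,4.4,-0.6,1.3,0],[0,0,0,0,0,0,0],[0,0,0,0,0,0,0]]

```text
t: 19.23
position: [0.5207, -0.2586, 0.26]
orientation: [-90.1, 0.1, -92.0]
ft_force: [-0.5, 0.3, -0.3]
finger_gap: 0.0926
```

```bash
python3 - <<'E'
from plan import *
im=cam('wrist','w13.png'); print(pose()[:2])
E
```

```text
(array([ 520.71666215, -258.18513774,  260.17761199]), np.float64(-91.90858900897155))
```

View pics/w13.png

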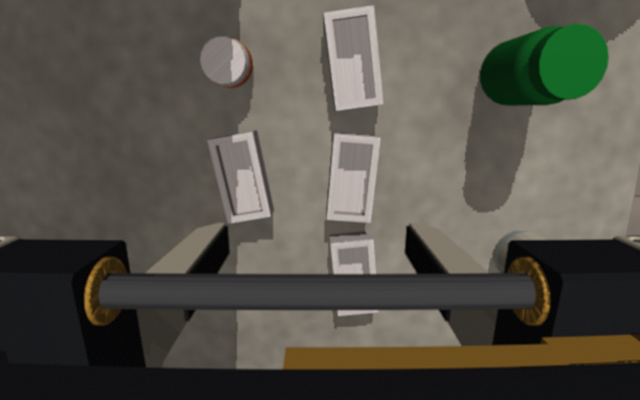

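```bash
python3 - <<'E'
from h import *
p=cam('wrist')['pixels'][:,:,::-1]
cv2.imwrite('pics/w14.png',cv2.resize(p[0:232,195:395],(690,800)[0:2] and (500,580),interpolation=cv2.INTER_CUBIC))
a=cv2.resize(p[0:115,315:395],(400,575),interpolation=cv2.INTER_CUBIC); b=cv2.resize(p[120:235,200:280],(400,575),interpolation=cv2.INTER_CUBIC)
cv2.imwrite('pics/w15.png',np.hstack([a,b]))
E
```

```text
(no output)
```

View pics/w15.png

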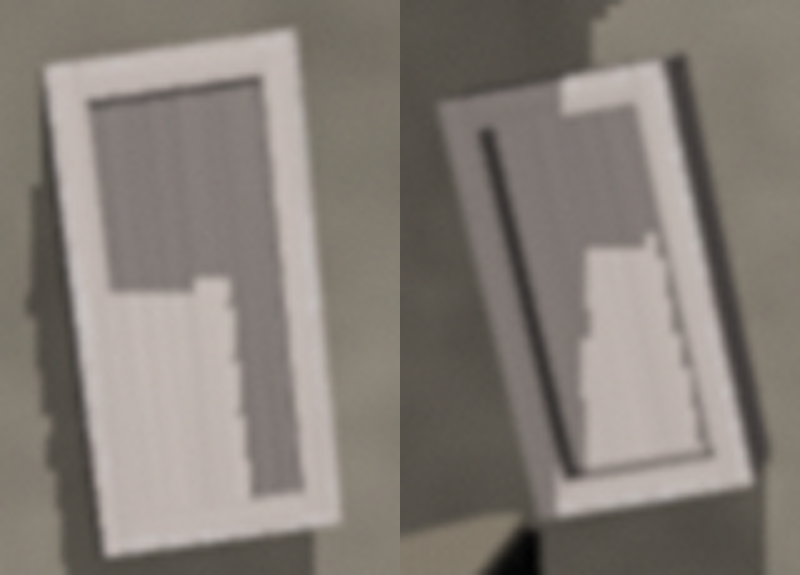

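```bash
cat > trays.py <<'E'
from meas import *
def trays(im=None,z=.032,pr=True):
    im=im or cam('wrist'); p=cv2.GaussianBlur(im['pixels'],(0,0),.7).astype(int)
    gb=p[...,1]-p[...,2]; br=p.sum(2)/3
    m=(gb<6)&(br>95); m[228:]=0
    m=cv2.morphologyEx(m.astype(np.uint8),cv2.MORPH_OPEN,np.ones((3,3)))
    out=[r for r in rects(im,m,z,300)]
    if pr:
        for r in out: print(np.round(r[:5],1),r[5].round())
    return out
if __name__=='__main__':
    from plan import *
    im=cam('wrist'); trays(im)
    for c in(((45,65),(295,30),(342,523),(107,557)),):
        q=(np.array(c)+.5)/5-.5+[315,0]; P=toz(im,q,.032)[:,:2]*1000; print(P.round(1).tolist(),P.mean(0),np.linalg.norm(np.diff(P,axis=0),axis=1),np.degrees(np.arctan2(*(P[0]-P[3])[::-1])))
E
python3 trays.py
```

```text
[ 564.9 -140.4  105.5   56.   -84. ] [353.  60.]
[ 420.3 -135.9   51.1   50.1  -31.7] [224.  60.]
[ 427.8 -270.2  107.4   56.4  -82. ] [240. 177.]
[ 561.9 -274.7  108.4   56.    83.9] [352. 178.]
[[533.4, -90.9], [587.1, -85.5], [598.0, -188.9], [544.5, -194.8]] [ 565.74097642 -140.00198581] [ 54.00883248 104.00874208  53.83644394] 96.11875102498418
```

```bash
python3 - <<'E'
from plan import *
rows([(565.5,-140.2,110,-84),(565.5,-140.2,110,-84,1),(565.5,-140.2,6,-84,4)],0,nd=2)
E
```

```text
9
[[[0,-2,0,-2.99,3.76,1.02,0],[0,-2,0,-2.96,3.77,1.12,0],[0,-2,0,-2.91,3.76,1.23,0],[0,-2,0,-2.87,3.77,1.33,0],[0,-0,0,-0,-0,0,0],[0,-0,0,-0,2.6,0,0],[0,-0,0,-0,2.6,0,0],[0,-0,0,-0,2.6,0,0],[0,-0,0,-0,2.6,0,0]]]
end [ 565.5 -140.2    6. ] -83.9123513301327
```

Request:
step_arm:
  targets:
    - [[0,-2,0,-3,3.8,1,0],[0,-2,0,-3,3.8,1.1,0],[0,-2,0,-2.9,3.8,1.2,0],[0,-2,0,-2.9,3.8,1.3,0],[0,0,0,0,0,0,0],[0,0,0,0,0,0,0]]

```text
t: 20.12
position: [0.5649, -0.1429, 0.11]
orientation: [-89.9, -0.1, -84.1]
ft_force: [0.2, -1.2, 0.7]
finger_gap: 0.0936
```

```bash
python3 - <<'E'
from plan import *
rows([(565.5,-140.2,6,-84,4)],0,nd=2)
E
```

```text
4
[[[0,-0,0,-0.07,2.6,0.02,0],[0,-0,0,-0.06,2.6,0.02,0],[0,-0,0,-0.07,2.6,0.03,0],[0,-0,0,-0.06,2.6,0.02,0]]]
end [ 565.5 -140.2    6. ] -84.12316632746236
```

Request:
step_arm:
  targets:
    - [[0,0,0,-0.1,2.6,0,0],[0,0,0,-0.1,2.6,0.1,0],[0,0,0,0,2.6,0,0],[0,0,0,0,2.6,0,0],[0,0,0,0,0,0,0],[0,0,0,0,0,0,1],[0,0,0,0,0,0,1],[0,0,0,0,0,0,1],[0,0,0,0,0,0,1],[0,0,0,0,0,0,1]]

```text
t: 21.38
position: [0.5656, -0.1399, 0.0052]
orientation: [-90.0, -0.0, -84.1]
ft_force: [-0.3, -0.4, 1.7]
finger_gap: 0.0535
```

```bash
python3 - <<'E'
from plan import *
im=cam('wrist','w16.png'); print(pose()[:2])
E
```

```text
(array([ 565.57232618, -139.91855811,    5.23644297]), np.float64(-84.0978314315417))
```

View pics/w16.png

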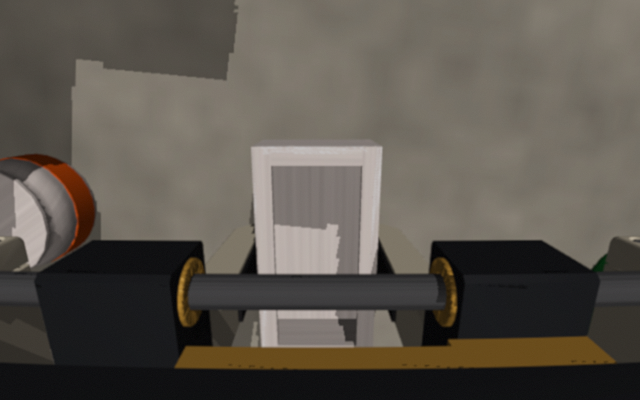

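```bash
python3 - <<'E'
from plan import *
im=cam('wrist');p,y,_=pose()
for v in(141,147):
  q=toz(im,[[316,v]],.032)[0,:2]*1000; print(v,Rz(y).T@(q-p[:2]))
s=slice(130,170); print([tuple(int(c) for c in x) for x in im['pixels'][130:160,330]])
rows([(565,-139.9,130,-84),(520,-60,210,-87),(462,44.3,200,-92),(460.5,44.3,200,-92,1),(460.5,44.3,70,-92,4)],1,nd=2)
E
```

```text
141 [-54.2948991   -0.41053499]
147 [-51.83618683  -0.41144663]
[(123, 117, 106), (122, 116, 104), (122, 116, 105), (123, 117, 106), (121, 115, 104), (121, 115, 104), (120, 113, 102), (121, 116, 105), (121, 114, 104), (125, 117, 111), (128, 119, 116), (128, 119, 115), (127, 119, 116), (128, 120, 116), (128, 121, 117), (144, 137, 133), (169, 163, 161), (188, 183, 181), (190, 185, 182), (193, 186, 183), (193, 187, 186), (194, 189, 187), (194, 188, 186), (191, 185, 182), (188, 179, 175), (187, 177, 172), (188, 179, 173), (186, 177, 171), (184, 174, 169), (181, 170, 166)]
14
[[[0,-0,0,-0,-4.16,-0.02,1],[0,-0,0,-0,-4.16,-0.02,1],[0,-0,0,-0.01,-4.16,-0.02,1],[0,1,0,-2.8,-2.67,-1.22,1],[0,1,0,-2.78,-2.66,-1.26,1],[0,1,0,-2.76,-2.67,-1.32,1],[0,1.5,0,-3.57,0.33,-1.75,1],[0,1.5,0,-3.52,0.34,-1.85,1],[0,2,0,-3.48,0.33,-1.94,1],[0,-0,0,0.01,0,-0.15,1],[0,-0,0,-0,3.25,0,1],[0,-0,0,-0,3.25,0,1],[0,-0,0,-0,3.25,0,1],[0,-0,0,-0,3.25,0,1]]]
end [460.5  44.3  70. ] -92.09398104889253
```

Request:
step_arm:
  targets:
    - [[0,0,0,0,-4.2,0,1],[0,0,0,0,-4.2,0,1],[0,0,0,0,-4.2,0,1],[0,1,0,-2.8,-2.7,-1.2,1],[0,1,0,-2.8,-2.7,-1.3,1],[0,1,0,-2.8,-2.7,-1.3,1],[0,1.5,0,-3.6,0,-1.8,1],[0,1.5,0,-3.5,0,-1.8,1],[0,2,0,-3.5,0,-2,1],[0,0,0,0,0,-0.1,1],[0,0,0,0,3.3,0,1],[0,0,0,0,3.3,0,1],[0,0,0,0,3.3,0,1],[0,0,0,0,3.3,0,1],[0,0,0,0,0,0,1]]

```text
t: 23.35
position: [0.4594, 0.0439, 0.0781]
orientation: [-90.3, -0.1, -92.2]
ft_force: [-0.8, 0.0, -0.2]
finger_gap: 0.0535
```

```bash
python3 - <<'E'
from plan import *
im=cam('wrist','w17.png'); print(pose()[:2])
rows([(460.5,44.3,37.5,-92,3)],1,nd=2)
E
```

```text
(array([460.60069058,  44.0828689 ,  79.46000239]), np.float64(-92.18481044868928))
3
[[[0,-0,0,-0.01,1.4,-0,1],[0,-0,0,-0.01,1.4,-0.01,1],[0,-0,0,-0,1.4,-0,1]]]
end [460.5  44.3  37.5] -92.18481044868928
```

View pics/w17.png

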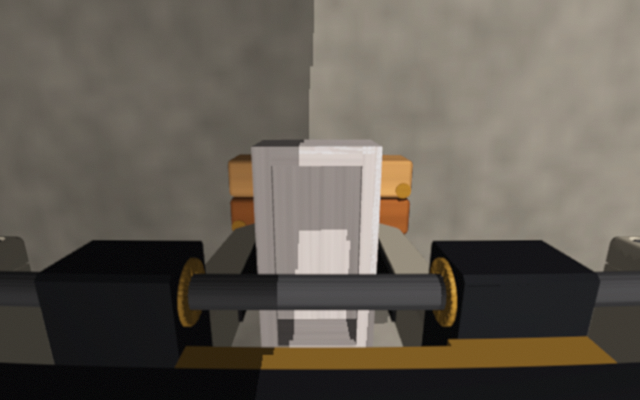

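```bash
python3 - <<'E'
from plan import *
im=cam('wrist');p,y,_=pose()
pix=im['pixels'].astype(int); h=cv2.cvtColor(im['pixels'],cv2.COLOR_RGB2HSV).astype(int)
for v in(163,170,178,203,212):
  r=(h[v,:,1]>90)&(h[v,:,0]<25); u=np.where(r[200:440])[0]+200
  q=toz(im,[[u[0],v],[u[-1]+.0,v]],.031)[:,:2]*1000; print(v,u[0],u[-1],[(Rz(y).T@(a-p[:2])).round(1) for a in q],q.mean(0).round(1))
# far edge of leaf3
for u in(240,395):
  r=np.where((h[140:190,u,1]>90))[0]+140; q=toz(im,[[u,r[0]]],.031)[0,:2]*1000; print(u,r[0],q,Rz(y).T@(q-p[:2]))
print(p,y)
E
```

```text
163 227 409 [array([-32.7, -58.8]), array([-32.7,  58.3])] [462.4  77. ]
170 227 409 [array([-28.1, -59.1]), array([-28.1,  58.6])] [462.3  72.5]
178 227 408 [array([-22.8, -59.4]), array([-22.9,  58.3])] [461.8  67.2]
203 229 406 [array([ -5.9, -59.2]), array([-6. , 58.1])] [461.1  50.3]
212 229 406 [array([  0.3, -59.6]), array([ 0.3, 58.5])] [460.9  44.1]
240 155 [412.82926774  84.06305427] [-37.85020691 -50.10141207]
395 155 [511.80916981  80.32229504] [-37.86065706  48.94915171]
[461.46129042  44.34258065  80.37008254] -92.17040103876556
```

Request:
step_arm:
  targets:
    - [[0,0,0,-0.1,1.5,0,1],[0,0,0,0,1.5,0,1],[0,0,0,0,1.1,0,1],[0,0,0,0,0,0,1]]

```text
t: 23.95
position: [0.4611, 0.046, 0.0391]
orientation: [-90.0, -0.0, -92.1]
ft_force: [0.3, -0.1, -0.4]
finger_gap: 0.0537
```

Request:
step_arm:
  targets:
    - [[0,0,0,0,0.2,0,1],[0,0,0,0,0,0,1]]

```text
t: 24.2
position: [0.4611, 0.0462, 0.0373]
orientation: [-90.0, 0.0, -92.1]
ft_force: [-1.0, 0.1, -0.2]
finger_gap: 0.0536
```

Request:
step_arm:
  targets:
    - [[0,0,0,0.1,0.1,0,1],[0,0,0,0,0,0,1],[0,0,0,0,0,0,0],[0,0,0,0,0,0,0],[0,0,0,0,0,0,0]]

```text
t: 24.82
position: [0.4607, 0.0452, 0.0359]
orientation: [-90.0, -0.0, -92.1]
ft_force: [-0.6, -0.2, 0.3]
finger_gap: 0.0795
```

Request:
step_arm:
  targets:
    - [[0,0,0,0,-3,0,0],[0,0,0,0,-6,0,0],[0,0,0,3,-6,0,0],[0,0,0,4,-5,0,0],[0,0,0,0,0,0,0],[0,0,0,0,0,0,0]]

```text
t: 25.58
position: [0.4576, -0.021, 0.23]
orientation: [-90.1, 0.0, -92.1]
ft_force: [-0.0, 0.9, -1.0]
finger_gap: 0.0932
```

```bash
python3 - <<'E'
from trays import *
im=cam('wrist','w18.png'); trays(im,.063)
E
```

```text
[460.8  44.9 104.7  54.7  88. ] [321. 107.]
```

View pics/w18.png

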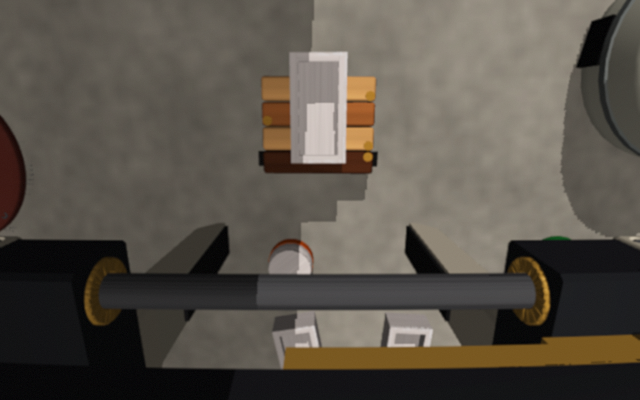

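```bash
python3 - <<'E'
from h import *
im=cam('wrist'); h=cv2.cvtColor(im['pixels'],cv2.COLOR_RGB2HSV).astype(int)
m=(h[...,1]>90)&(h[...,0]<25)
for us in(range(266,286),range(352,370)):
    a=[];b=[]
    for u in us:
        w=np.where(m[60:190,u])[0]+60; a.append(toz(im,[[u,w[0]-.5]],.031)[0]); b.append(toz(im,[[u,w[-1]+.5]],.031)[0])
    print(np.median(a,0)*1e3,np.median(b,0)*1e3)
E
```

```text
[417.57347367  79.8839028   31.        ] [411.26234339 -20.52870682  31.        ]
[505.04593382  76.81169272  31.        ] [504.49691175 -24.85547685  31.        ]
```

```bash
python3 - <<'E'
from plan import *
rows([(510,-340,260,-92),(510,-340,260,-92,2)],0,nd=1)
E
```

```text
9
[[[0,-0,0,4.5,-0.4,0.9,0],[0,-0,0,4.5,-0.4,0.9,0],[0,-0,0,4.6,-0.5,0.9,0],[0,-0,0,4.5,-0.4,0.9,0],[0,-0,0,4.6,-0.5,0.9,0],[0,-0,0,4.5,-0.4,0.9,0],[0,-0,0,4.6,-0.5,1,0],[0,-0,0,-0,0,-0,0],[0,-0,0,-0,0,-0,0]]]
end [ 510.2 -340.4  260.1] -91.98191509643621
```

Request:
step_arm:
  targets:
    - [[0,0,0,4.5,-0.4,0.9,0],[0,0,0,4.5,-0.4,0.9,0],[0,0,0,4.6,-0.5,0.9,0],[0,0,0,4.5,-0.4,0.9,0],[0,0,0,4.6,-0.5,0.9,0],[0,0,0,4.5,-0.4,0.9,0],[0,0,0,4.6,-0.5,1,0],[0,0,0,0,0,0,0],[0,0,0,0,0,0,0]]

```text
t: 26.8
position: [0.5108, -0.3399, 0.2596]
orientation: [-90.2, 0.2, -92.0]
ft_force: [-0.7, 1.1, -0.3]
finger_gap: 0.093
```

```bash
python3 - <<'E'
from trays import *
im=cam('wrist','w19.png'); trays(im)
E
```

```text
[ 427.8 -270.2  105.8   56.4  -82.2] [242. 106.]
[ 561.6 -276.   105.9   56.    83.5] [360. 108.]
[ 561.9 -383.9   72.2   55.6  -86.1] [361. 202.]
[ 851.1 -401.6   76.2   52.9   -2.4] [589. 211.]
```

View pics/w19.png

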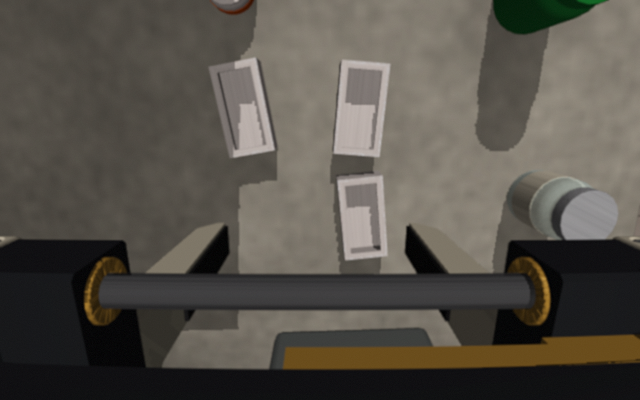

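```bash
python3 - <<'E'
from plan import *
rows([(562.3,-275.3,110,-96.3),(562.3,-275.3,110,-96.3,2)],0,nd=1)
E
```

```text
6
[[[0,1,0,-1.6,3.8,1.2,0],[0,1,0,-1.7,3.7,1.2,0],[0,1,0,-1.7,3.8,1.2,0],[0,1.5,0,-1.7,3.7,1.1,0],[0,-0,0,-0,0,0,0],[0,-0,0,-0,0,0,0]]]
end [ 562.  -275.3  110.1] -96.44433829578512
```

Request:
step_arm:
  targets:
    - [[0,1,0,-1.6,3.8,1.2,0],[0,1,0,-1.7,3.7,1.2,0],[0,1,0,-1.7,3.8,1.2,0],[0,1.5,0,-1.7,3.7,1.1,0],[0,0,0,0,0,0,0],[0,0,0,0,0,0,0]]

```text
t: 27.6
position: [0.562, -0.2785, 0.113]
orientation: [-89.9, -0.1, -96.6]
ft_force: [0.4, -0.3, 0.7]
finger_gap: 0.0925
```

Request:
step_arm:
  targets:
    - [[0,0,0,0,2.6,0,0],[0,0,0,0,2.6,0,0],[0,0,0,0,2.6,0,0],[0,0,0,0,2.5,0,0],[0,0,0,0,0,0,0]]

```text
t: 28.22
position: [0.5609, -0.279, 0.009]
orientation: [-90.1, -0.0, -96.7]
ft_force: [0.4, 1.2, -0.5]
finger_gap: 0.0931
```

```bash
python3 - <<'E'
from plan import *
im=cam('wrist','w20.png'); p,y,_=pose(); print(p,y)
for v in(140,145,150,155):
  q=toz(im,[[316,v]],.032)[0,:2]*1000; print(v,Rz(y).T@(q-p[:2]),im['pixels'][v-3:v+3,330].sum(1))
E
```

```text
[ 561.85353257 -279.4792782    10.10170153] -96.67094168786657
140 [-54.6351211   -1.50138768] [494 505 505 498 496 493]
145 [-52.5347781   -1.50242083] [493 487 475 471 469 464]
150 [-50.42023928  -1.50346605] [464 456 452 453 457 462]
155 [-48.29124812  -1.50452352] [462 457 426 365 318 312]
```

View pics/w20.png

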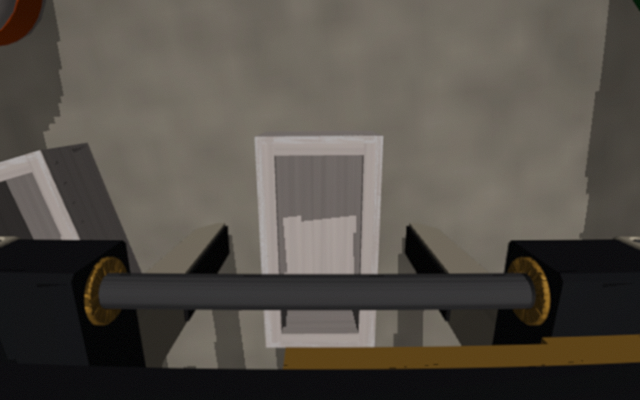

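Request:
step_arm:
  targets:
    - [[0,0,0,-0.4,0.4,0,0],[0,0,0,0,0,0,0],[0,0,0,0,0,0,1],[0,0,0,0,0,0,1],[0,0,0,0,0,0,1],[0,0,0,0,0,0,1],[0,0,0,0,0,0,1]]

```text
t: 29.15
position: [0.5622, -0.274, 0.0046]
orientation: [-90.0, -0.0, -96.6]
ft_force: [0.5, -0.5, -0.3]
finger_gap: 0.0538
```

```bash
python3 - <<'E'
from plan import *
im=cam('wrist','w21.png'); p,y,_=pose(); print(p,y)
b=im['pixels'][135:160,300:340].sum(2).mean(1); v=135+np.argmax(np.diff(b))+.5
q=toz(im,[[316,v]],.032)[0,:2]*1000; print(v,Rz(y).T@(q-p[:2]))
rows([(*p[:2],130,y),(520,-130,230,-94),(459.8,14.7,230,-92),(459.8,14.7,230,-92,1),(459.8,14.7,115,-92,4)],1,nd=1)
E
```

```text
[ 562.20344315 -274.05786281    4.61630781] -96.60968826704526
148.5 [-51.27700169  -0.52729801]
15
[[[0,-0,0,0,-4.2,0,1],[0,-0,0,0,-4.2,0,1],[0,-0,0,0,-4.1,0,1],[0,-0.5,0,-3.5,-2.5,-1.5,1],[0,-0.5,0,-3.5,-2.5,-1.4,1],[0,-1,0,-3.4,-2.5,-1.4,1],[0,-0.5,0,-3.5,-2.5,-1.3,1],[0,-0.5,0,-4.7,-0,-2.4,1],[0,-1,0,-4.7,-0,-2.3,1],[0,-0.5,0,-4.7,-0,-2.2,1],[0,-0,0,0,-0,-0,1],[0,-0,0,0,2.9,-0,1],[0,-0,0,0,2.9,-0,1],[0,-0,0,0,2.8,-0,1],[0,-0,0,0,2.9,-0,1]]]
end [460.   14.8 114.6] -92.10968826704526
```

Request:
step_arm:
  targets:
    - [[0,0,0,0,-4.2,0,1],[0,0,0,0,-4.2,0,1],[0,0,0,0,-4.1,0,1],[0,-0.5,0,-3.5,-2.5,-1.5,1],[0,-0.5,0,-3.5,-2.5,-1.4,1],[0,-1,0,-3.4,-2.5,-1.4,1],[0,-0.5,0,-3.5,-2.5,-1.3,1],[0,-0.5,0,-4.7,0,-2.4,1],[0,-1,0,-4.7,0,-2.3,1],[0,-0.5,0,-4.7,0,-2.2,1],[0,0,0,0,0,0,1],[0,0,0,0,2.9,0,1],[0,0,0,0,2.9,0,1],[0,0,0,0,2.8,0,1],[0,0,0,0,2.9,0,1],[0,0,0,0,0,0,1],[0,0,0,0,0,0,1]]

```text
t: 31.32
position: [0.4608, 0.014, 0.1154]
orientation: [-89.9, -0.0, -92.2]
ft_force: [0.7, 0.0, -0.9]
finger_gap: 0.0535
```

```bash
python3 - <<'E'
from plan import *
im=cam('wrist','w22.png'); print(pose()[:2])
rows([(459.9,15.5,70,-92,3)],1,nd=2)
E
```

```text
(array([461.00292868,  14.26104043, 115.67286254]), np.float64(-92.15072643159199))
3
[[[0,-0,0,-0.04,1.52,-0.04,1],[0,-0,0,-0.04,1.52,-0.04,1],[0,-0,0,-0.04,1.53,-0.03,1]]]
end [459.9  15.5  70. ] -92.15072643159199
```

View pics/w22.png

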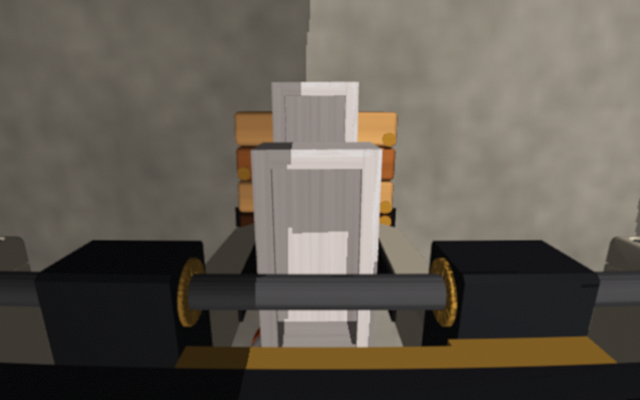

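```bash
python3 - <<'E'
from plan import *
im=cam('wrist');p,y,_=pose()
px=im['pixels'].astype(int); b=px[70:95,290:298].sum(2).mean(1); va=70+np.argmax(np.diff(b))+.5
print(va, [tuple(px[v,260]) for v in range(108,118)])
a=toz(im,[[316,va]],.063)[0]*1e3; c=toz(im,[[253,112.5],[380,112.5]],.031)*1e3
for q in(a,*c): print((Rz(y).T@(q[:2]-p[:2])).round(1))
E
```

```text
82.5 [(np.int64(99), np.int64(94), np.int64(87)), (np.int64(99), np.int64(93), np.int64(85)), (np.int64(94), np.int64(88), np.int64(79)), (np.int64(81), np.int64(69), np.int64(58)), (np.int64(80), np.int64(59), np.int64(39)), (np.int64(93), np.int64(65), np.int64(37)), (np.int64(112), np.int64(79), np.int64(45)), (np.int64(127), np.int64(89), np.int64(51)), (np.int64(137), np.int64(98), np.int64(57)), (np.int64(139), np.int64(101), np.int64(58))]
[-82.6  -0.5]
[-64.  -46.1]
[-64.  46.]
```

Request:
step_arm:
  targets:
    - [[0,0,0,0,1.5,0,1],[0,0,0,0,1.5,0,1],[0,0,0,0,1.5,0,1],[0,0,0,0,0,0,1]]

```text
t: 31.92
position: [0.46, 0.0148, 0.0698]
orientation: [-90.0, 0.0, -92.1]
ft_force: [0.2, -0.3, -0.4]
finger_gap: 0.0541
```

Request:
step_arm:
  targets:
    - [[0,0,0,0,0.2,0,1],[0,0,0,0,0,0,1]]

```text
t: 32.17
position: [0.4604, 0.0149, 0.0682]
orientation: [-89.9, 0.0, -92.1]
ft_force: [0.2, -0.3, -1.0]
finger_gap: 0.0538
```

Request:
step_arm:
  targets:
    - [[0,0,0,0,0.1,0,1],[0,0,0,0,0,0,0],[0,0,0,0,0,0,0],[0,0,0,0,0,0,0],[0,0,0,0,-3,0,0],[0,0,0,0,-6,0,0],[0,0,0,3,-5,0,0],[0,0,0,4,-3,0,0],[0,0,0,0,0,0,0],[0,0,0,0,0,0,0]]

```text
t: 33.42
position: [0.4568, -0.0544, 0.236]
orientation: [-90.1, 0.0, -92.1]
ft_force: [-0.3, 0.8, -1.5]
finger_gap: 0.0931
```

```bash
python3 - <<'E'
from trays import *
from plan import *
im=cam('wrist','w23.png'); trays(im,.095); print(pose()[:2])
rows([(500,-340,260,-92),(500,-340,260,-92,2)],0,nd=1)
E
```

```text
[460.5  25.3 128.1  54.7  88.5] [320. 105.]
(array([456.62154118, -53.83479491, 235.57875789]), np.float64(-92.01272575609302))
8
[[[0,-0,0,4.7,-0.4,0.9,0],[0,-0,0,4.7,-0.4,0.9,0],[0,-0,0,4.8,-0.4,0.9,0],[0,-0,0,4.7,-0.4,0.9,0],[0,-0,0,4.8,-0.4,0.9,0],[0,-0,0,4.7,-0.4,0.8,0],[0,-0,0,0,-0,0,0],[0,-0,0,0,-0,0,0]]]
end [ 499.6 -339.5  259.6] -92.01272575609302
```

View pics/w23.png

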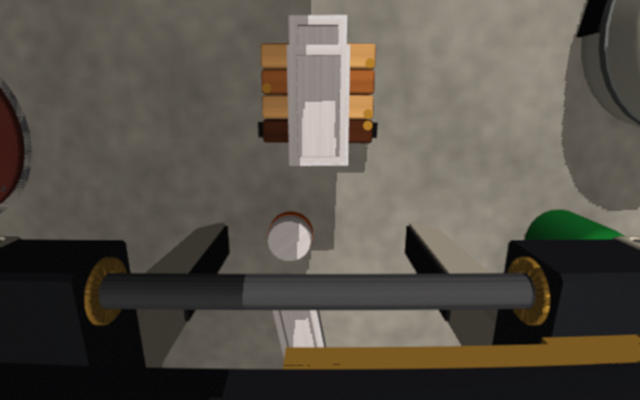

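Request:
step_arm:
  targets:
    - [[0,0,0,4.7,-0.4,0.9,0],[0,0,0,4.7,-0.4,0.9,0],[0,0,0,4.8,-0.4,0.9,0],[0,0,0,4.7,-0.4,0.9,0],[0,0,0,4.8,-0.4,0.9,0],[0,0,0,4.7,-0.4,0.8,0],[0,0,0,0,0,0,0],[0,0,0,0,0,0,0]]

```text
t: 34.48
position: [0.5003, -0.3387, 0.2589]
orientation: [-90.1, 0.2, -92.0]
ft_force: [-0.2, 0.4, -0.5]
finger_gap: 0.0931
```

```bash
python3 - <<'E'
from trays import *
im=cam('wrist','w24.png'); trays(im)
im=cam('top'); p=im['pixels'][:,:,::-1]
cv2.imwrite('pics/t24.png',cv2.resize(p[215:290,290:390],(800,600),interpolation=cv2.INTER_CUBIC))
s=cam('scene')['pixels'][:,:,::-1]
cv2.imwrite('pics/s24.png',cv2.resize(s[145:225,230:340],(770,560),interpolation=cv2.INTER_CUBIC))
E
```

```text
[ 427.8 -270.2  106.8   56.3  -81.9] [251. 108.]
[ 562.  -383.4   71.5   55.7  -85.7] [370. 202.]
[ 853.2 -401.3   76.    51.7   -2.4] [599. 211.]
```

View pics/t24.png

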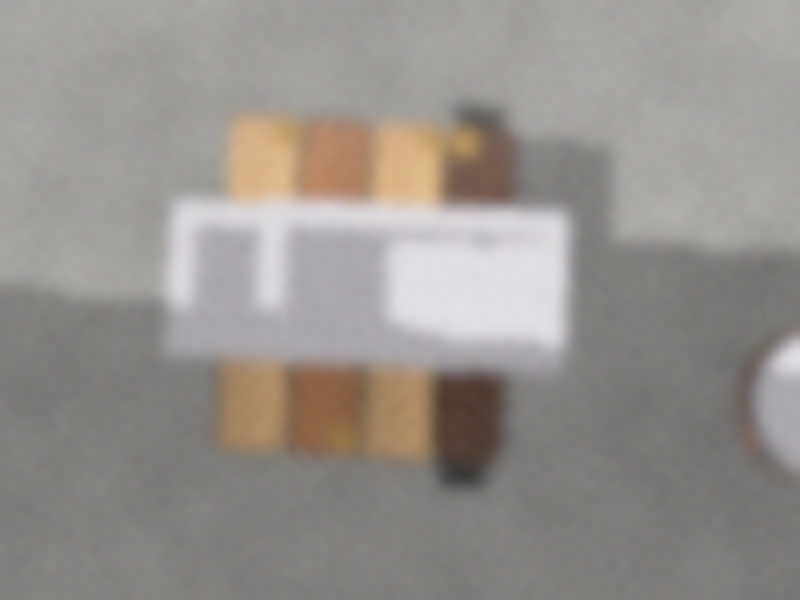

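View pics/s24.png

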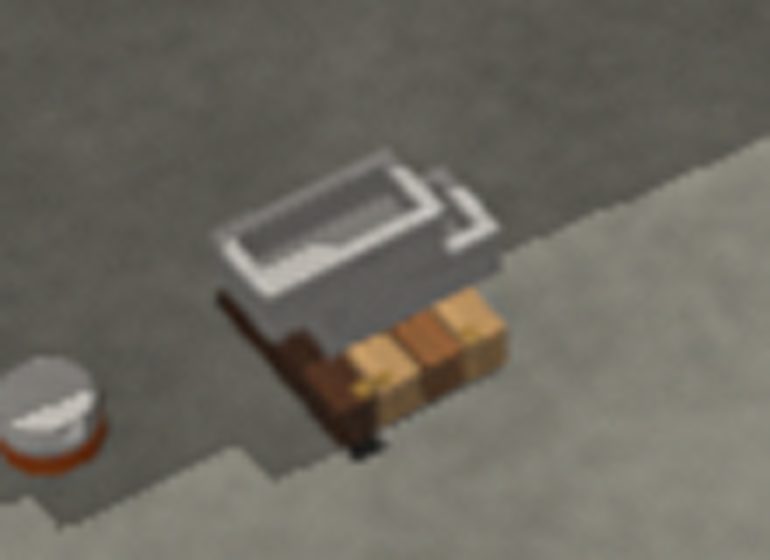

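View pics/w24.png

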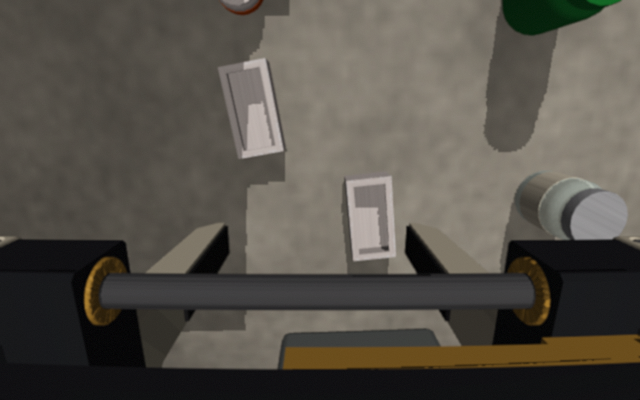

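```bash
python3 - <<'E'
from h import *
im=cam('top')
z=lambda u,v:[(u+.5)/8-.5+290,(v+.5)/8-.5+215]
f=lambda u,v,h:toz(im,[z(u,v)],h)[0]*1e3
L,R=f(223.5,280,.031),f(508,280,.031); a=f(165,270,.063); bl,br=f(257,270,.095),f(571,280,.095)
print('triv',L[1],R[1],(L+R)[1]/2,'A c',a[1]-52,'B',bl[1],br[1],(bl+br)[1]/2)
# gradient-based profile
p=im['pixels'].astype(int)
for v in(235,236,265,266): print(v,p[v,312:362,0].tolist())
E
```

```text
triv 80.7823929336578 -20.9658892634441 29.908251835106853 A c 48.888761086839196 B 68.65725966105329 -38.39650146309349 15.130379098979898
235 [158, 156, 157, 158, 159, 165, 188, 205, 215, 216, 217, 220, 220, 216, 204, 185, 183, 184, 183, 182, 176, 178, 175, 175, 181, 205, 216, 217, 218, 219, 219, 217, 197, 159, 131, 130, 128, 123, 121, 120, 118, 118, 119, 129, 132, 133, 131, 131, 130, 128]
236 [157, 157, 153, 156, 157, 165, 186, 208, 215, 216, 216, 220, 219, 215, 204, 183, 180, 187, 183, 184, 176, 178, 175, 171, 183, 208, 217, 219, 218, 220, 220, 220, 199, 157, 125, 117, 116, 112, 116, 118, 116, 117, 119, 123, 132, 131, 130, 131, 130, 128]
265 [124, 124, 129, 128, 129, 137, 154, 162, 165, 170, 171, 176, 171, 154, 131, 135, 141, 142, 141, 137, 137, 135, 126, 133, 150, 158, 165, 168, 172, 175, 168, 143, 107, 83, 86, 81, 81, 80, 79, 83, 92, 108, 123, 130, 127, 129, 128, 126, 127, 126]
266 [125, 124, 124, 125, 127, 140, 158, 165, 165, 171, 173, 174, 170, 150, 134, 138, 140, 139, 139, 137, 137, 137, 131, 133, 148, 162, 167, 167, 171, 174, 169, 145, 106, 86, 83, 85, 81, 82, 81, 84, 93, 108, 119, 128, 130, 130, 132, 129, 126, 127]
```

```bash
python3 - <<'E'
from plan import *
rows([(428.2,-270,110,-82),(428.2,-270,110,-82,2)],0,nd=1)
E
```

```text
6
[[[0,-2.5,0,-1.7,3.8,-1.9,0],[0,-2.5,0,-1.7,3.7,-1.8,0],[0,-2.5,0,-1.8,3.8,-1.7,0],[0,-2.5,0,-1.9,3.7,-1.6,0],[0,-0,0,-0,0,-0,0],[0,-0,0,-0,0,-0,0]]]
end [ 428.2 -270.   110.3] -81.9437275939187
```

Request:
step_arm:
  targets:
    - [[0,-2.5,0,-1.7,3.8,-1.9,0],[0,-2.5,0,-1.7,3.7,-1.8,0],[0,-2.5,0,-1.8,3.8,-1.7,0],[0,-2.5,0,-1.9,3.7,-1.6,0],[0,0,0,0,0,0,0],[0,0,0,0,0,0,0]]

```text
t: 35.42
position: [0.4299, -0.273, 0.1121]
orientation: [-89.8, -0.2, -82.1]
ft_force: [0.6, -0.2, 0.7]
finger_gap: 0.093
```

Request:
step_arm:
  targets:
    - [[0,0,0,0,2.6,0,0],[0,0,0,0,2.6,0,0],[0,0,0,0,2.6,0,0],[0,0,0,0,2.5,0,0],[0,0,0,0,0,0,0]]

```text
t: 36.05
position: [0.4291, -0.2729, 0.0077]
orientation: [-90.0, -0.1, -82.1]
ft_force: [-0.2, 0.3, 0.3]
finger_gap: 0.093
```

```bash
python3 - <<'E'
from plan import *
im=cam('wrist','w25.png'); p,y,_=pose(); print(p,y)
b=im['pixels'][120:175,300:340].sum(2).mean(1); v=120+np.argmax(np.abs(np.diff(b)))+.5; print(b.round())
q=toz(im,[[316,v]],.032)[0,:2]*1000; print(v,Rz(y).T@(q-p[:2]))
E
```

```text
[ 429.38930497 -273.14481587    8.47370965] -82.12562403823908
[303. 302. 303. 304. 306. 306. 306. 308. 309. 310. 311. 308. 299. 279.
 269. 271. 274. 298. 369. 442. 469. 476. 484. 488. 485. 479. 477. 478.
 480. 477. 471. 466. 466. 470. 474. 475. 469. 440. 396. 376. 376. 377.
 377. 377. 377. 376. 376. 376. 376. 376. 376. 375. 376. 376. 375.]
138.5 [-55.42678869  -0.64765153]
```

View pics/w25.png

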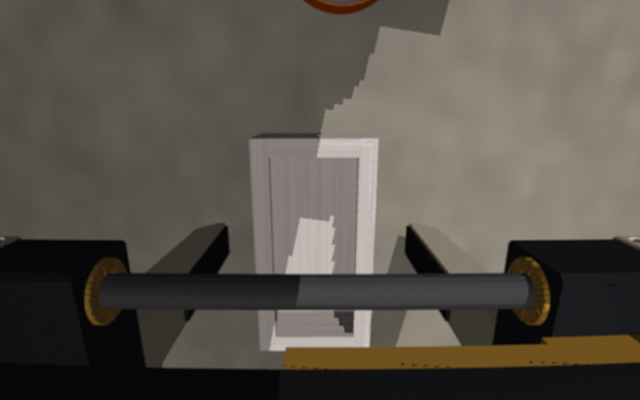

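Tray C sits 3 mm toward tool −x; shift, lower 3 mm, grip.

Request:
step_arm:
  targets:
    - [[0,0,0,-0.3,0.3,0,0],[0,0,0,0,0,0,0],[0,0,0,0,0,0,1],[0,0,0,0,0,0,1],[0,0,0,0,0,0,1],[0,0,0,0,0,0,1],[0,0,0,0,0,0,1]]

```text
t: 36.98
position: [0.4274, -0.2688, 0.0046]
orientation: [-90.0, 0.0, -82.1]
ft_force: [0.3, 0.1, 0.4]
finger_gap: 0.0537
```

```bash
python3 - <<'E'
from plan import *
im=cam('wrist'); p,y,_=pose(); print(p,y)
b=im['pixels'][120:175,300:340].sum(2).mean(1); v=120+np.argmax(np.diff(b))+.5
q=toz(im,[[316,v]],.032)[0,:2]*1000; print(v,Rz(y).T@(q-p[:2]))
rows([(*p[:2],130,y),(430,-180,230,-86),(460.8,44.2,230,-92),(460.8,44.2,230,-92,1),(460.8,44.2,145,-92,3)],1,nd=1)
E
```

```text
[ 427.39643427 -268.82983267    4.61637483] -82.10529996201792
148.5 [-51.29931792  -0.40426539]
15
[[[0,-0,0,0,-4.2,0,1],[0,-0,0,0,-4.2,0,1],[0,-0,0,0,-4.1,0,1],[0,1.5,0,-2.9,-3.3,0.5,1],[0,1,0,-2.9,-3.4,0.4,1],[0,1.5,0,-3,-3.3,0.4,1],[0,1,0,-4.4,-0,0.9,1],[0,1,0,-4.5,-0,0.8,1],[0,1.5,0,-4.5,-0,0.8,1],[0,1,0,-4.4,-0,0.6,1],[0,1.5,0,-4.5,-0,0.6,1],[0,-0,0,-0,-0,0,1],[0,-0,0,-0,2.8,0,1],[0,-0,0,-0,2.8,0,1],[0,-0,0,-0,2.9,0,1]]]
end [460.7  44.2 144.6] -92.10529996201792
```

Request:
step_arm:
  targets:
    - [[0,0,0,0,-4.2,0,1],[0,0,0,0,-4.2,0,1],[0,0,0,0,-4.1,0,1],[0,1.5,0,-2.9,-3.3,0.5,1],[0,1,0,-2.9,-3.4,0.4,1],[0,1.5,0,-3,-3.3,0.4,1],[0,1,0,-4.4,0,0.9,1],[0,1,0,-4.5,0,0.8,1],[0,1.5,0,-4.5,0,0.8,1],[0,1,0,-4.4,0,0.6,1],[0,1.5,0,-4.5,0,0.6,1],[0,0,0,0,0,0,1],[0,0,0,0,2.8,0,1],[0,0,0,0,2.8,0,1],[0,0,0,0,2.9,0,1],[0,0,0,0,0,0,1],[0,0,0,0,0,0,1]]

```text
t: 39.15
position: [0.4612, 0.0435, 0.1454]
orientation: [-89.9, -0.0, -92.2]
ft_force: [0.6, -0.0, -0.4]
finger_gap: 0.0536
```

```bash
python3 - <<'E'
from plan import *
im=cam('wrist','w26.png'); print(pose()[:2])
rows([(460.8,45,102,-92,3)],1,nd=2)
E
```

```text
(array([461.50255121,  43.69269007, 145.69617876]), np.float64(-92.14668832904975))
3
[[[0,-0,0,-0.04,1.46,-0.03,1],[0,-0,0,-0.04,1.45,-0.02,1],[0,-0,0,-0.05,1.46,-0.03,1]]]
end [460.8  45.  102. ] -92.14668832904975
```

View pics/w26.png

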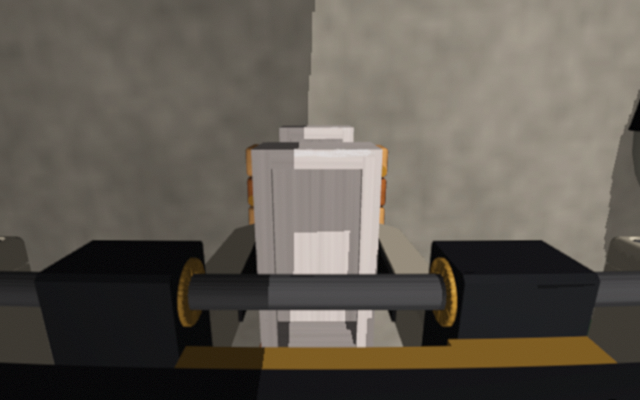

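Request:
step_arm:
  targets:
    - [[0,0,0,-0.1,1.5,0,1],[0,0,0,0,1.5,0,1],[0,0,0,0,1.4,0,1],[0,0,0,0,0,0,1]]

```text
t: 39.7
position: [0.4606, 0.0451, 0.1004]
orientation: [-90.0, -0.0, -92.1]
ft_force: [0.3, -1.0, -0.8]
finger_gap: 0.0539
```

Request:
step_arm:
  targets:
    - [[0,0,0,0,0.1,0,1],[0,0,0,0,0,0,1]]

```text
t: 39.95
position: [0.461, 0.0452, 0.1]
orientation: [-90.0, 0.0, -92.1]
ft_force: [0.1, 0.1, -0.6]
finger_gap: 0.0541
```

Request:
step_arm:
  targets:
    - [[0,0,0,0,0,0,0],[0,0,0,0,0,0,0],[0,0,0,0,0,0,0],[0,0,0,0,-3,0,0],[0,0,0,0,-6,0,0],[0,0,0,3,-5,0,0],[0,0,0,4,-2,0,0],[0,0,0,0,0,0,0]]

```text
t: 40.95
position: [0.4588, -0.0284, 0.2617]
orientation: [-89.7, -0.0, -92.5]
ft_force: [-0.3, 1.2, -1.6]
finger_gap: 0.0931
```

```bash
python3 - <<'E'
from trays import *
from plan import *
im=cam('wrist','w27.png'); trays(im,.127); print(pose()[:2])
rows([(530,-440,270,-92),(530,-440,270,-92,2)],0,nd=1)
E
```

```text
[460.3  32.7 127.8  54.4  88.1] [317. 108.]
(array([458.19931225, -25.96907358, 260.38681285]), np.float64(-92.29086924123506))
11
[[[0,-0,0,4.6,-0.1,1,0],[0,-0,0,4.6,-0.1,1,0],[0,-0,0,4.6,-0.1,1,0],[0,-0,0,4.5,-0.1,1,0],[0,-0,0,4.6,-0.1,1,0],[0,-0,0,4.5,-0.1,1,0],[0,-0,0,4.6,-0.1,0.9,0],[0,-0,0,4.5,-0.1,1,0],[0,-0.5,0,4.6,-0.2,0.9,0],[0,-0,0,-0,0,0,0],[0,-0,0,-0,0,0,0]]]
end [ 529.7 -440.2  270.4] -91.79086924123506
```

View pics/w27.png

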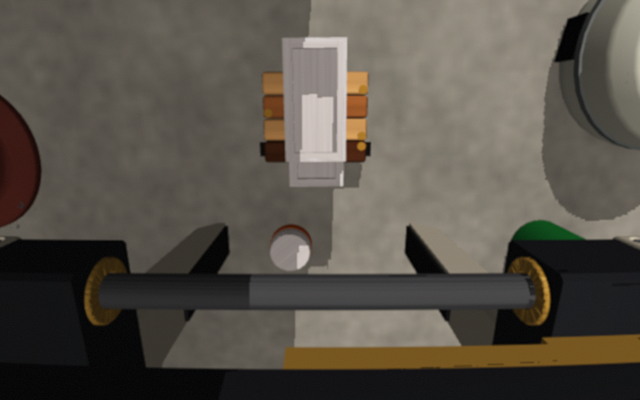

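Request:
step_arm:
  targets:
    - [[0,0,0,4.6,0,0.9,0],[0,0,0,4.6,0,0.9,0],[0,0,0,4.6,0,0.9,0],[0,0,0,4.6,0,0.9,0],[0,0,0,4.6,0,0.9,0],[0,0,0,4.6,0,0.9,0],[0,0,0,4.6,0,0.9,0],[0,0,0,4.5,0,0.9,0],[0,0,0,0,0,0,0],[0,0,0,0,0,0,0]]

```text
t: 42.25
position: [0.5173, -0.3919, 0.2581]
orientation: [-90.1, 0.2, -92.0]
ft_force: [0.3, 0.9, -0.1]
finger_gap: 0.0927
```

```bash
python3 - <<'E'
from trays import *
from plan import *
im=cam('wrist','w28.png'); trays(im,.032); p,y,_=pose();print(p,y)
im=cam('top','t28.png')
E
```

```text
[ 563.6 -405.8  107.9   56.   -85.6] [359. 180.]
[ 849.1 -406.2   76.3   75.9  -17.7] [591. 169.]
[ 517.51360921 -391.55645894  258.61470344] -91.94286182204935
```

View pics/w28.png

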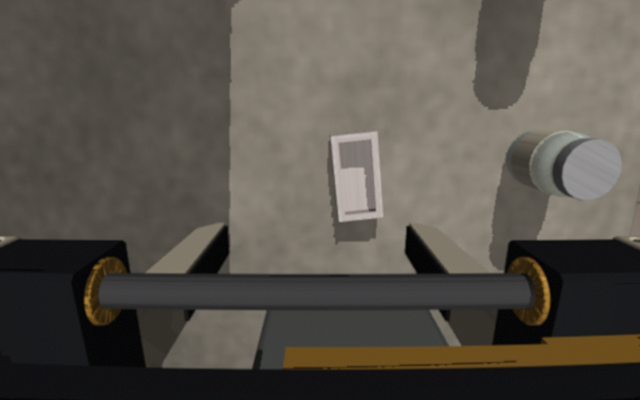

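View pics/t28.png

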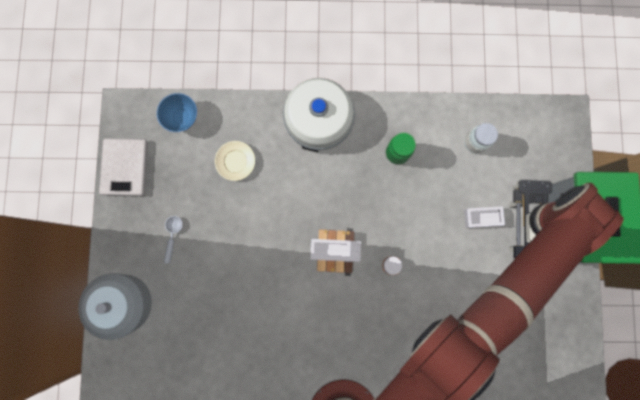

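```bash
python3 - <<'E'
from plan import *
rows([(563.3,-403,110,-85.6),(563.3,-403,110,-85.6,2)],0,nd=1)
E
```

```text
5
[[[0,-2,0,0.3,5,1.5,0],[0,-2,0,0.4,5,1.5,0],[0,-2.5,0,0.5,4.9,1.6,0],[0,-0,0,-0,0,-0,0],[0,-0,0,-0.1,0,-0,0]]]
end [ 563.6 -402.5  110. ] -85.42733319908332
```

Request:
step_arm:
  targets:
    - [[0,-2,0,0.3,5,1.5,0],[0,-2,0,0.4,5,1.5,0],[0,-2.5,0,0.4,4.9,1.5,0],[0,0,0,0,0,0,0],[0,0,0,0,0,0,0]]

```text
t: 42.98
position: [0.5623, -0.4053, 0.1127]
orientation: [-89.9, -0.1, -85.6]
ft_force: [-0.6, -0.3, 0.4]
finger_gap: 0.0933
```

Request:
step_arm:
  targets:
    - [[0,0,0,0,2.6,0,0],[0,0,0,0,2.6,0,0],[0,0,0,0,2.6,0,0],[0,0,0,0,2.5,0,0],[0,0,0,0,0,0,0]]

```text
t: 43.6
position: [0.5615, -0.4052, 0.0088]
orientation: [-90.0, -0.0, -85.6]
ft_force: [0.6, -0.1, -0.3]
finger_gap: 0.0929
```

```bash
python3 - <<'E'
from plan import *
im=cam('wrist','w29.png'); p,y,_=pose(); print(p,y)
b=im['pixels'][110:185,300:340].sum(2).mean(1); v=110+np.argmax(np.abs(np.diff(b)))+.5; print(b.round())
q=toz(im,[[316,v]],.032)[0,:2]*1000; print(v,Rz(y).T@(q-p[:2]))
E
```

```text
[ 562.30014926 -406.04996599    9.99050884] -85.61933499670862
[309. 310. 310. 310. 311. 310. 309. 309. 310. 309. 309. 309. 308. 308.
 308. 308. 308. 308. 307. 308. 307. 308. 307. 307. 307. 307. 308. 308.
 308. 308. 310. 315. 317. 316. 315. 314. 328. 391. 471. 498. 497. 501.
 503. 499. 489. 477. 471. 469. 466. 460. 454. 454. 458. 460. 461. 446.
 397. 333. 306. 305. 307. 308. 308. 307. 307. 307. 306. 306. 307. 306.
 307. 306. 307. 306. 306.]
147.5 [-52.0781854   -1.17052186]
```

View pics/w29.png

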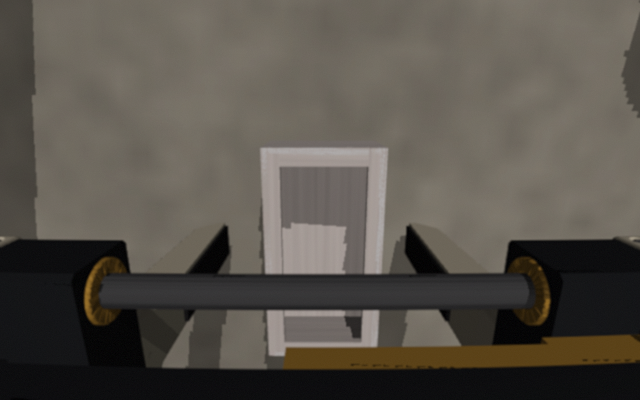

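Request:
step_arm:
  targets:
    - [[0,0,0,0,0.4,0.3,0],[0,0,0,0,0,0,0],[0,0,0,0,0,0,1],[0,0,0,0,0,0,1],[0,0,0,0,0,0,1],[0,0,0,0,0,0,1],[0,0,0,0,0,0,1]]

```text
t: 44.52
position: [0.5646, -0.405, 0.0036]
orientation: [-90.0, -0.0, -85.6]
ft_force: [0.4, -0.1, -0.9]
finger_gap: 0.0539
```

```bash
python3 - <<'E'
from plan import *
im=cam('wrist'); p,y,_=pose(); print(p,y)
b=im['pixels'][120:175,300:340].sum(2).mean(1); v=120+np.argmax(np.diff(b))+.5
q=toz(im,[[316,v]],.032)[0,:2]*1000; print(v,Rz(y).T@(q-p[:2]))
rows([(*p[:2],130,y),(520,-180,250,-89),(460,14.7,250,-92),(460,14.7,250,-92,1),(460,14.7,178,-92,3)],1,nd=1)
E
```

```text
[ 564.54083567 -405.01930646    3.56317312] -85.60301965436346
148.5 [-51.39757319  -0.41186753]
16
[[[0,-0,0,0,-4.2,0,1],[0,-0,0,0,-4.2,0,1],[0,-0,0,0,-4.2,0,1],[0,0.5,0,-4.6,-2.4,-0.5,1],[0,0.5,0,-4.5,-2.4,-0.6,1],[0,1,0,-4.5,-2.4,-0.6,1],[0,0.5,0,-4.6,-2.4,-0.7,1],[0,1,0,-4.5,-2.4,-0.8,1],[0,0.5,0,-4.9,-0,-1.4,1],[0,1,0,-4.9,-0,-1.5,1],[0,0.5,0,-4.8,-0,-1.5,1],[0,1,0,-4.9,-0,-1.6,1],[0,-0,0,0,-0,-0,1],[0,-0,0,0,2.4,-0,1],[0,-0,0,0,2.4,-0,1],[0,-0,0,0,2.4,-0,1]]]
end [460.3  15.  177.6] -92.10301965436346
```

Request:
step_arm:
  targets:
    - [[0,0,0,0,-4.2,0,1],[0,0,0,0,-4.2,0,1],[0,0,0,0,-4.2,0,1],[0,0.5,0,-4.6,-2.4,-0.5,1],[0,0.5,0,-4.5,-2.4,-0.6,1],[0,1,0,-4.5,-2.4,-0.6,1],[0,0.5,0,-4.6,-2.4,-0.7,1],[0,1,0,-4.5,-2.4,-0.8,1],[0,0.5,0,-4.9,0,-1.4,1],[0,1,0,-4.9,0,-1.5,1],[0,0.5,0,-4.8,0,-1.5,1],[0,1,0,-4.9,0,-1.6,1],[0,0,0,0,0,0,1],[0,0,0,0,2.4,0,1],[0,0,0,0,2.4,0,1],[0,0,0,0,2.4,0,1],[0,0,0,0,0,0,1],[0,0,0,0,0,0,1]]

```text
t: 46.82
position: [0.4611, 0.0142, 0.1784]
orientation: [-89.9, -0.0, -92.2]
ft_force: [0.7, 0.2, -1.8]
finger_gap: 0.0537
```

```bash
python3 - <<'E'
from plan import *
im=cam('wrist','w30.png'); print(pose()[:2])
rows([(459.9,15,133,-92,3)],1,nd=2)
E
```

```text
(array([461.20478536,  14.41913276, 178.57715657]), np.float64(-92.15059257890397))
3
[[[0,-0,0,-0.02,1.52,-0.04,1],[0,-0,0,-0.02,1.52,-0.05,1],[0,-0,0,-0.01,1.52,-0.04,1]]]
end [459.9  15.  133. ] -92.15059257890397
```

View pics/w30.png

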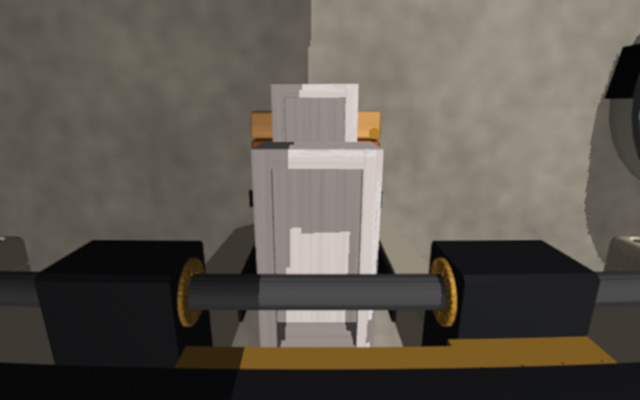

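Request:
step_arm:
  targets:
    - [[0,0,0,0,1.5,0,1],[0,0,0,0,1.5,0,1],[0,0,0,0,1.5,0,1],[0,0,0,0,0,0,1]]

```text
t: 47.38
position: [0.4604, 0.0149, 0.1328]
orientation: [-90.0, -0.0, -92.1]
ft_force: [-0.4, -0.5, -1.2]
finger_gap: 0.0538
```

Request:
step_arm:
  targets:
    - [[0,0,0,0,0.2,0,1],[0,0,0,0,0,0,1]]

```text
t: 47.62
position: [0.4608, 0.015, 0.1313]
orientation: [-89.9, 0.0, -92.1]
ft_force: [-0.1, 0.7, -0.4]
finger_gap: 0.0536
```

Bottom of the tray is within 1 mm of the lip below; lower slightly, release, rise, and look.

Request:
step_arm:
  targets:
    - [[0,0,0,0,0.1,0,1],[0,0,0,0,0,0,0],[0,0,0,0,0,0,0],[0,0,0,0,0,0,0],[0,0,0,0,-3,0,0],[0,0,0,0,-5,0,0],[0,0,0,3,-4,0,0],[0,0,0,4,-2,0,0],[0,0,0,0,0,0,0]]

```text
t: 48.75
position: [0.4583, -0.0587, 0.2716]
orientation: [-89.7, -0.1, -92.5]
ft_force: [0.5, -0.5, -0.2]
finger_gap: 0.0927
```

```bash
python3 - <<'E'
from trays import *
im=cam('wrist','w31.png'); trays(im,.159)
E
```

```text
[461.1  24.6 125.7  54.7  87.8] [315. 108.]
[433.4 -82.9  33.9  18.   -2.5] [289. 220.]
```

Request:
step_arm:
  targets:
    - [[0,0,0,5,0,0,0],[0,0,0,5,0,0,0],[0,0,0,5,0,0,0],[0,0,0,5,0,0,0],[0,0,0,4,0,0,0],[0,0,0,0,0,0,0],[0,0,0,0,0,0,0]]

```text
t: 49.68
position: [0.4494, -0.2927, 0.2685]
orientation: [-90.1, 0.1, -92.0]
ft_force: [0.8, 1.1, 0.0]
finger_gap: 0.0936
```

```bash
python3 - <<'E'
from trays import *
im=cam('top','t32.png'); p=im['pixels'][:,:,::-1]
a=cv2.resize(p[215:290,290:390],(800,600),interpolation=cv2.INTER_CUBIC); cv2.imwrite('pics/t33.png',a)
s=cam('scene')['pixels'][:,:,::-1]
cv2.imwrite('pics/s33.png',cv2.resize(s[125:225,220:350],(780,600),interpolation=cv2.INTER_CUBIC))
print(toz(im,[[235,161],[401,148],[393,266]],.02)*1e3,toz(cam('scene'),[[393,195]],.018))
E
```

```text
[[ 718.43356986  328.60184959   20.        ]
 [ 764.41954208 -162.14183165   20.        ]
 [ 417.47463871 -136.73777013   20.        ]] [[0.72815626 0.32273972 0.018     ]]
```

View pics/t33.png

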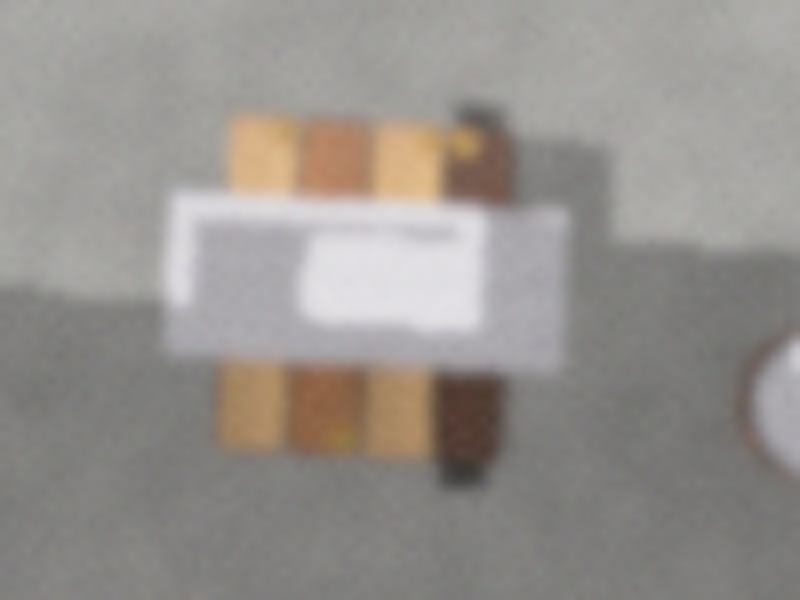

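View pics/s33.png

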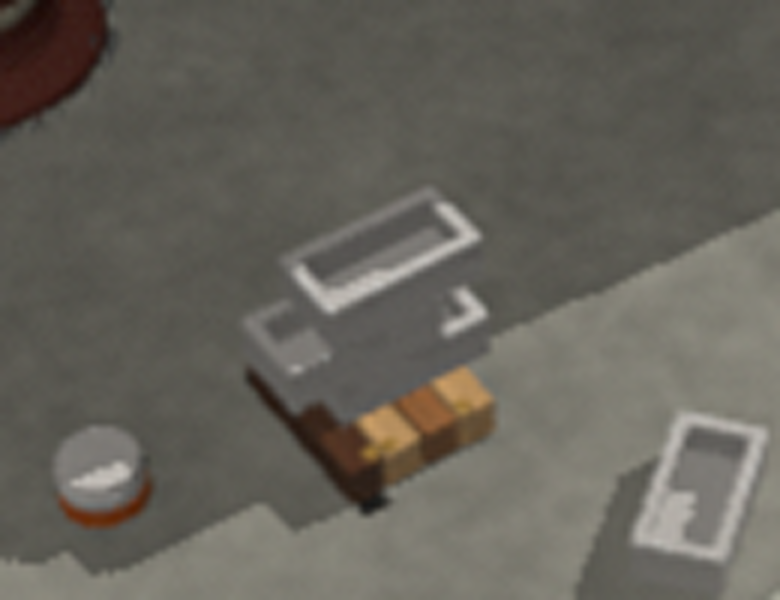

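View pics/t32.png

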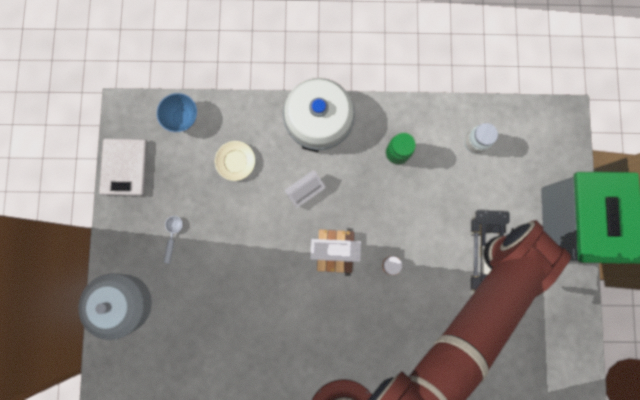

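View w31.

View pics/w31.png

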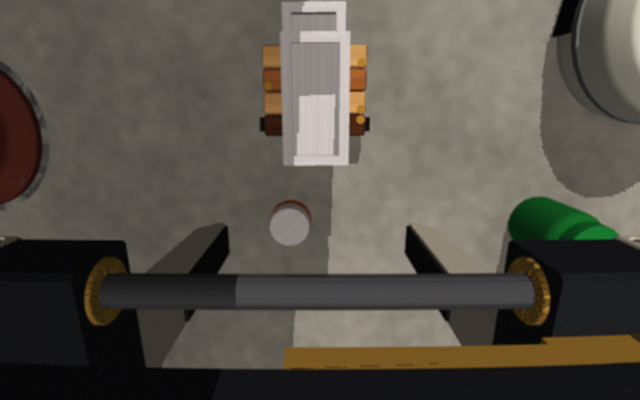

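```bash
python3 - <<'E'
from h import *
im=cam('top');s=cam('scene')
a=cv2.resize(im['pixels'][165:215,275:335,::-1],(600,500),interpolation=cv2.INTER_CUBIC)
cv2.imwrite('pics/t34.png',a)
b=cv2.resize(s['pixels'][185:235,310:360,::-1],(600,600),interpolation=cv2.INTER_CUBIC); cv2.imwrite('pics/s34.png',b)
cv2.imwrite('pics/s35.png',s['pixels'][:,:,::-1])
E
```

```text
(no output)
```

View pics/t34.png

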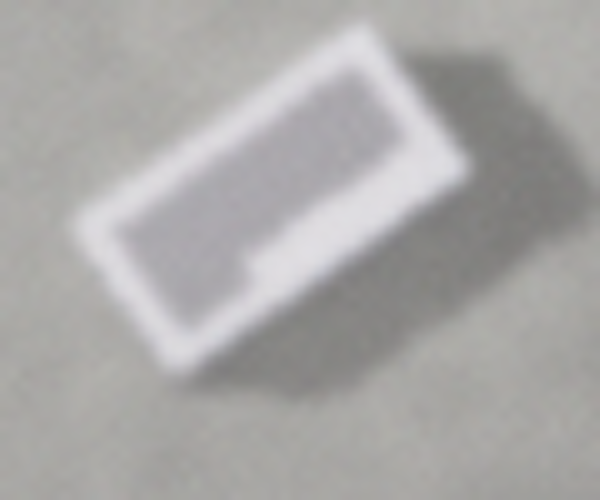

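View pics/s34.png

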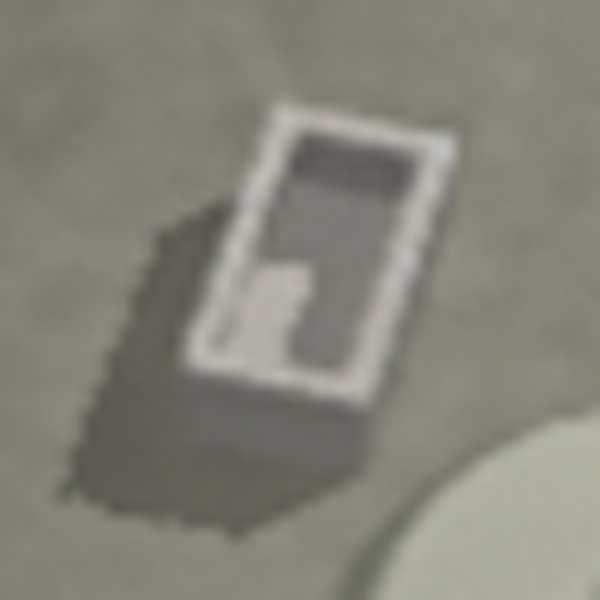

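View pics/s35.png

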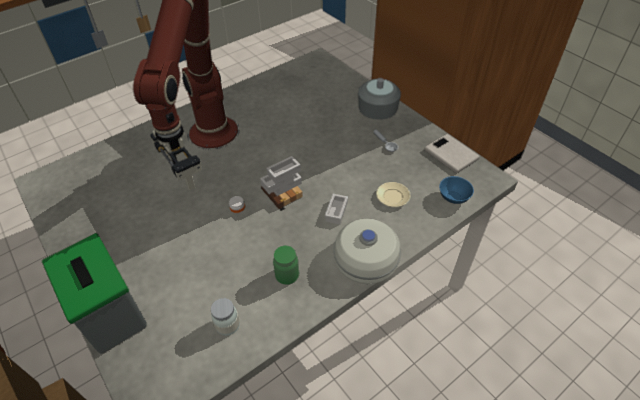

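```bash
python3 - <<'E'
from h import *
im=cam('top');s=cam('scene')
T=np.array([(75,220),(368,22),(470,165),(178,372)])/10+[275-.45,165-.45]
S=np.array([(365,400),(187,362),(280,105),(452,140)])/12+[310-.46,185-.46]
c1,d1=ray(im,T);c2,d2=ray(s,S)
def tri(da,db):
    A=np.c_[da,-db]; x=np.linalg.lstsq(A,c2-c1,rcond=None)[0]; return (c1+da*x[0]+c2+db*x[1])/2, np.linalg.norm(c1+da*x[0]-c2-db*x[1])
for k in range(4):
    # all pairings
    print(k,[ (tri(d1[k],d2[j])[0].round(3).tolist(),round(tri(d1[k],d2[j])[1],3)) for j in range(4)])
E
```

```text
0 [([0.647, 0.177, -0.071], np.float64(0.043)), ([0.631, 0.151, -0.039], np.float64(0.093)), ([0.626, 0.163, 0.055], np.float64(0.05)), ([0.642, 0.186, 0.03], np.float64(0.003))]
1 [([0.702, 0.102, 0.03], np.float64(0.0)), ([0.685, 0.081, 0.054], np.float64(0.047)), ([0.678, 0.095, 0.138], np.float64(0.01)), ([0.694, 0.114, 0.12], np.float64(0.034))]
2 [([0.677, 0.092, 0.01], np.float64(0.048)), ([0.66, 0.072, 0.03], np.float64(0.001)), ([0.655, 0.086, 0.12], np.float64(0.035)), ([0.671, 0.104, 0.105], np.float64(0.08))]
3 [([0.617, 0.169, -0.101], np.float64(0.009)), ([0.6, 0.144, -0.073], np.float64(0.043)), ([0.598, 0.155, 0.028], np.float64(0.002)), ([0.614, 0.177, 0.007], np.float64(0.047))]
```

```bash
python3 - <<'E'
from plan import *
rows([(600,60,260,-70),(650.5,129,180,-54.5),(650.5,129,100,-54.5),(650.5,129,100,-54.5,2)],0,nd=1)
E
```

```text
15
[[[0,-3,0,-4.5,0.1,1.7,0],[0,-2.5,0,-4.4,0.1,2,0],[0,-3,0,-4.3,0.1,2.1,0],[0,-2.5,0,-4.2,0.1,2.4,0],[0,-3,0,-4.1,0.1,2.6,0],[0,-2.5,0,-3.9,0.2,2.7,0],[0,-3,0,-3.8,0.1,2.9,0],[0,-2.5,0,-3.6,0.2,3.2,0],[0,-5,0,-1.6,2.7,2.4,0],[0,-5.5,0,-1.4,2.6,2.5,0],[0,-5,0,-1.1,2.7,2.6,0],[0,-0,0,-0,4,-0,0],[0,-0,0,-0,4,-0,0],[0,-0,0,-0,-0,-0,0],[0,-0,0,-0,-0,-0,0]]]
end [651.1 128.9  99.7] -54.51904977443988
```

Request:
step_arm:
  targets:
    - [[0,-3,0,-4.5,0.1,1.7,0],[0,-2.5,0,-4.4,0.1,2,0],[0,-3,0,-4.3,0.1,2.1,0],[0,-2.5,0,-4.2,0.1,2.4,0],[0,-3,0,-4.1,0.1,2.6,0],[0,-2.5,0,-3.9,0.2,2.7,0],[0,-3,0,-3.8,0.1,2.9,0],[0,-2.5,0,-3.6,0.2,3.2,0],[0,-5,0,-1.6,2.7,2.4,0],[0,-5.5,0,-1.4,2.6,2.5,0],[0,-5,0,-1.1,2.7,2.6,0],[0,0,0,0,4,0,0],[0,0,0,0,4,0,0],[0,0,0,0,0,0,0],[0,0,0,0,0,0,0]]

```text
t: 51.9
position: [0.6525, 0.1279, 0.1013]
orientation: [-89.9, -0.1, -54.6]
ft_force: [1.0, -0.2, 1.4]
finger_gap: 0.0932
```

```bash
python3 - <<'E'
from trays import *
from plan import *
im=cam('wrist','w36.png'); trays(im,.032); print(pose()[:2])
E
```

```text
[460.6  69.   67.5  57.5  20.3] [ 34. 105.]
[640.3 141.4  73.6  55.3 -54.1] [313. 177.]
(array([652.95559216, 127.82849459, 101.8833489 ]), np.float64(-54.600073097011595))
```

View pics/w36.png

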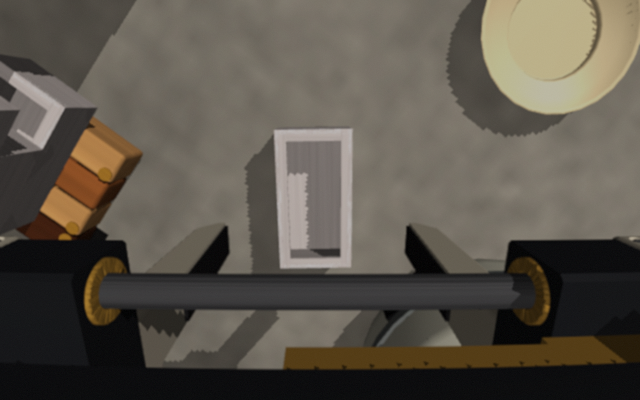

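```bash
python3 - <<'E'
from plan import *
im=cam('wrist');p,y,_=pose()
P=toz(im,[(275,129),(352,128),(352,267),(279,268)],.032)[:,:2]*1e3; c=P.mean(0); print(P.round(1),c,np.linalg.norm(np.diff(P,axis=0),axis=1),Rz(y).T@(c-p[:2]),np.degrees(np.arctan2(*(P[0]-P[3])[::-1])))
q=toz(im,[(375,330),(420,312),(490,262)],.0)[:,:2]*1e3; print(q,[Rz(y).T@(a-p[:2]) for a in q])
rows([(*c,6,y,4)],0,nd=1)
E
```

```text
[[599.1 154.7]
 [642.  186. ]
 [704.9 102.2]
 [659.7  69.2]] [651.41254516 128.03519831] [ 53.05372573 104.76271491  55.91044589] [-1.05986056 -1.18997105] 125.32784943021876
[[773.09827657  52.47817951]
 [795.07515193  90.93538285]
 [813.87717748 164.64574565]] [array([131.01620702,  54.23739305]), array([112.3974228 ,  94.42794434]), array([ 63.202773 , 152.4505277])]
4
[[[0,-0,0,-0,2.4,-0,0],[0,-0,0,-0,2.4,-0,0],[0,-0,0,-0.1,2.4,-0.1,0],[0,-0,0,-0,2.4,-0,0]]]
end [651.6 128.1   6.1] -54.60290671180662
```

Request:
step_arm:
  targets:
    - [[0,0,0,0,2.4,0,0],[0,0,0,0,2.4,0,0],[0,0,0,-0.1,2.4,-0.1,0],[0,0,0,0,2.4,0,0],[0,0,0,0,0,0,0]]

```text
t: 52.62
position: [0.6495, 0.128, 0.0034]
orientation: [-90.1, 0.0, -54.6]
ft_force: [1.1, -0.9, 0.7]
finger_gap: 0.0927
```

```bash
python3 - <<'E'
from plan import *
im=cam('wrist','w37.png'); p,y,_=pose(); print(p,y)
b=im['pixels'][110:185,300:340].sum(2).mean(1); v=110+np.argmax(np.abs(np.diff(b)))+.5; print(b.round())
q=toz(im,[[316,v]],.032)[0,:2]*1000; print(v,Rz(y).T@(q-p[:2]))
E
```

```text
[650.66330805 128.03304733   4.65142905] -54.60373993112249
[330. 331. 330. 331. 331. 331. 331. 330. 330. 330. 330. 330. 330. 330.
 329. 328. 328. 328. 328. 327. 327. 327. 326. 326. 326. 325. 325. 325.
 325. 324. 316. 299. 286. 281. 280. 279. 280. 308. 396. 488. 518. 522.
 522. 521. 519. 513. 503. 496. 494. 492. 486. 479. 476. 479. 482. 485.
 483. 453. 389. 337. 322. 323. 324. 325. 324. 324. 324. 324. 324. 324.
 324. 323. 324. 323. 323.]
148.5 [-52.03049504  -1.02980597]
```

View pics/w37.png

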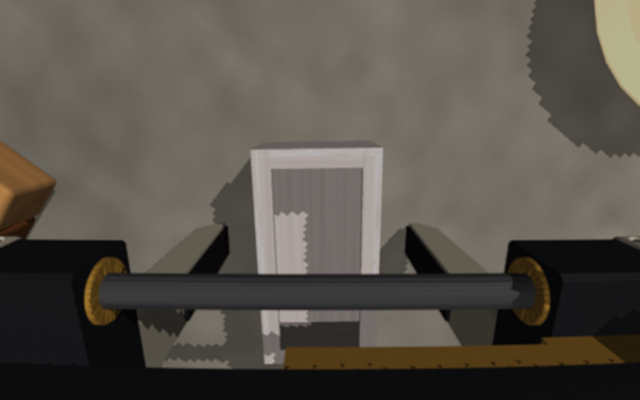

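Request:
step_arm:
  targets:
    - [[0,0,0,0,0,0,1],[0,0,0,0,0,0,1],[0,0,0,0,0,0,1],[0,0,0,0,0,0,1],[0,0,0,0,0,0,1],[0,0,0,0,0,0,1]]

```text
t: 53.42
position: [0.6501, 0.128, 0.0038]
orientation: [-90.0, -0.0, -54.6]
ft_force: [-0.2, 0.1, 2.2]
finger_gap: 0.0537
```

```bash
python3 - <<'E'
from plan import *
im=cam('wrist'); p,y,_=pose(); print(p,y)
b=im['pixels'][120:175,300:340].sum(2).mean(1); v=120+np.argmax(np.diff(b))+.5
q=toz(im,[[316,v]],.032)[0,:2]*1000; print(v,Rz(y).T@(q-p[:2]))
rows([(*p[:2],200,y),(620,100,260,-62),(460,14.7,260,-92),(460,14.7,260,-92,1),(460,14.7,178,-92,3)],1,nd=1)
E
```

```text
[650.10900919 128.04202096   3.78998244] -54.60339984534013
147.5 [-51.7925567  -0.1629319]
14
[[[0,-0,0,0,-4.9,0,1],[0,-0,0,0,-4.9,0,1],[0,-0,0,0,-4.9,0,1],[0,-0,0,0,-4.9,0,1],[0,3.5,0,0.3,-3,-2,1],[0,4,0,0.4,-3,-2.1,1],[0,7.5,0,0,-0,-4.5,1],[0,7.5,0,0.6,-0,-4.5,1],[0,7.5,0,1.2,-0,-4.4,1],[0,7.5,0,1.7,-0,-4.2,1],[0,-0,0,0,-0,0,1],[0,-0,0,0,2.7,0,1],[0,-0,0,0,2.7,0,1],[0,-0,0,0,2.8,0,1]]]
end [459.5  14.8 177.8] -92.10339984534014
```

Request:
step_arm:
  targets:
    - [[0,0,0,0,-4.9,0,1],[0,0,0,0,-4.9,0,1],[0,0,0,0,-4.9,0,1],[0,0,0,0,-4.9,0,1],[0,3.5,0,0.3,-3,-2,1],[0,4,0,0.4,-3,-2.1,1],[0,7.5,0,0,0,-4.5,1],[0,7.5,0,0.6,0,-4.5,1],[0,7.5,0,1.2,0,-4.4,1],[0,7.5,0,1.7,0,-4.2,1],[0,0,0,0,0,0,1],[0,0,0,0,2.7,0,1],[0,0,0,0,2.7,0,1],[0,0,0,0,2.8,0,1],[0,0,0,0,0,0,1],[0,0,0,0,0,0,1]]

```text
t: 55.48
position: [0.4606, 0.0148, 0.1783]
orientation: [-89.9, -0.0, -92.1]
ft_force: [-0.0, -0.4, -0.6]
finger_gap: 0.0537
```

```bash
python3 - <<'E'
from plan import *
im=cam('wrist','w38.png'); print(pose()[:2])
s=cam('scene')['pixels'][:,:,::-1]
cv2.imwrite('pics/s38.png',cv2.resize(s[125:225,220:350],(780,600),interpolation=cv2.INTER_CUBIC))
rows([(460.4,14.9,133,-92,3)],1,nd=2)
E
```

```text
(array([460.67539949,  14.75882698, 178.58088419]), np.float64(-92.0740996650222))
3
[[[0,-0,0,-0,1.52,-0.01,1],[0,-0,0,-0.01,1.52,-0,1],[0,-0,0,-0,1.53,-0.01,1]]]
end [460.4  14.9 133. ] -92.079218192209
```

View pics/w38.png

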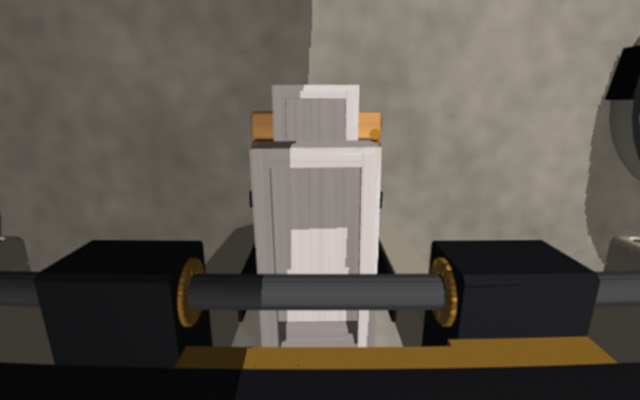

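View pics/s38.png

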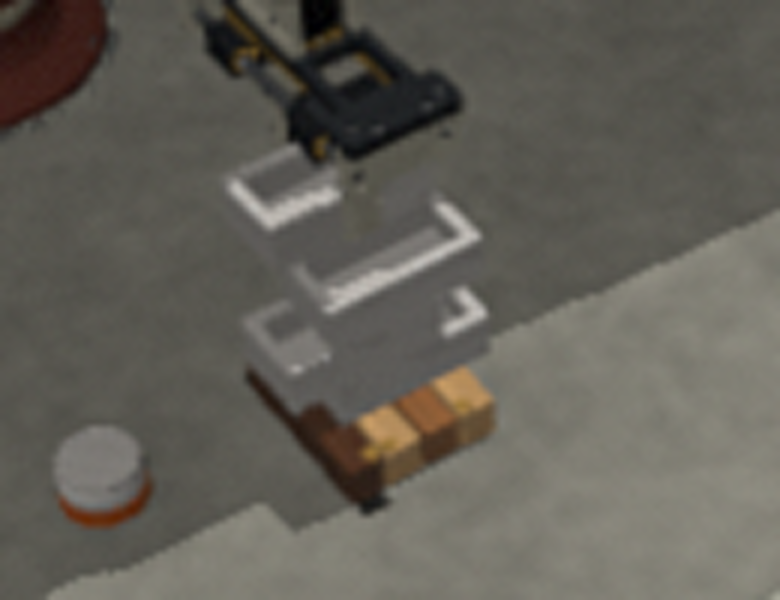

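Request:
step_arm:
  targets:
    - [[0,0,0,0,1.5,0,1],[0,0,0,0,1.5,0,1],[0,0,0,0,1.5,0,1],[0,0,0,0,0,0,1]]

```text
t: 56.08
position: [0.4595, 0.0148, 0.1327]
orientation: [-90.0, 0.0, -92.1]
ft_force: [0.0, -0.6, -0.9]
finger_gap: 0.0538
```

Request:
step_arm:
  targets:
    - [[0,0,0,0.1,0.2,0,1],[0,0,0,0,0,0,1]]

```text
t: 56.32
position: [0.4599, 0.0136, 0.1313]
orientation: [-89.9, 0.0, -92.1]
ft_force: [-0.4, 0.3, -1.0]
finger_gap: 0.0536
```

Request:
step_arm:
  targets:
    - [[0,0,0,-0.1,0.1,0,1],[0,0,0,0,0,0,0],[0,0,0,0,0,0,0],[0,0,0,0,0,0,0],[0,0,0,0,-3,0,0],[0,0,0,0,-5,0,0],[0,0,0,3,-4,0,0],[0,0,0,4,-2,0,0],[0,0,0,0,0,0,0]]

```text
t: 57.45
position: [0.4574, -0.0589, 0.2716]
orientation: [-89.7, -0.1, -92.5]
ft_force: [-0.6, 0.1, -1.1]
finger_gap: 0.0929
```

Request:
step_arm:
  targets:
    - [[0,0,0,5,0,0,0],[0,0,0,5,0,0,0],[0,0,0,5,0,0,0],[0,0,0,5,0,0,0],[0,0,0,0,0,0,0],[0,0,0,0,0,0,0],[0,0,0,0,0,0,0],[0,0,0,0,0,0,0],[0,0,0,0,0,0,0],[0,0,0,0,0,0,0]]

```text
t: 58.7
position: [0.4497, -0.2548, 0.2697]
orientation: [-90.0, 0.0, -92.1]
ft_force: [-0.1, -1.4, -0.4]
finger_gap: 0.0932
```

```bash
python3 - <<'E'
from trays import *
im=cam('top','t40.png'); p=im['pixels'][:,:,::-1]
cv2.imwrite('pics/t41.png',cv2.resize(p[215:290,290:390],(800,600),interpolation=cv2.INTER_CUBIC))
s=cam('scene')['pixels'][:,:,::-1]
cv2.imwrite('pics/s41.png',cv2.resize(s[125:225,220:350],(780,600),interpolation=cv2.INTER_CUBIC))
E
```

```text
(no output)
```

View pics/t41.png

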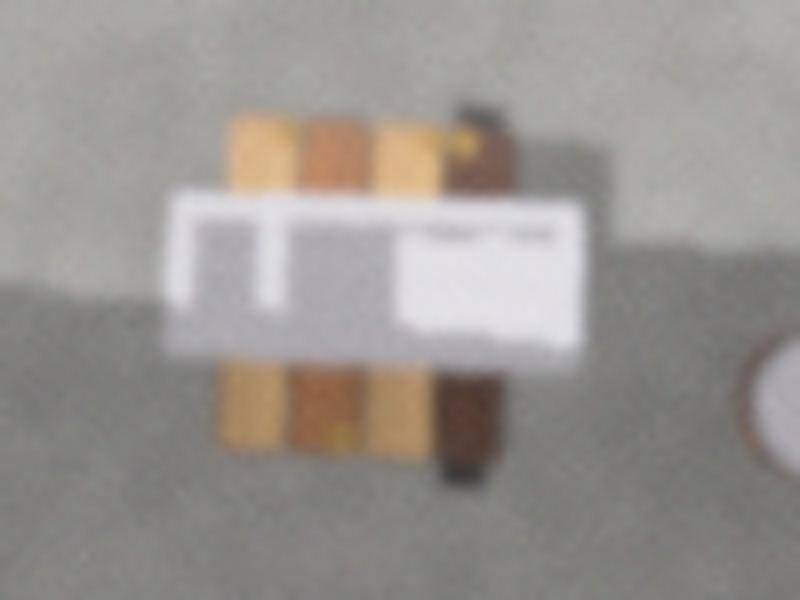

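View pics/s41.png

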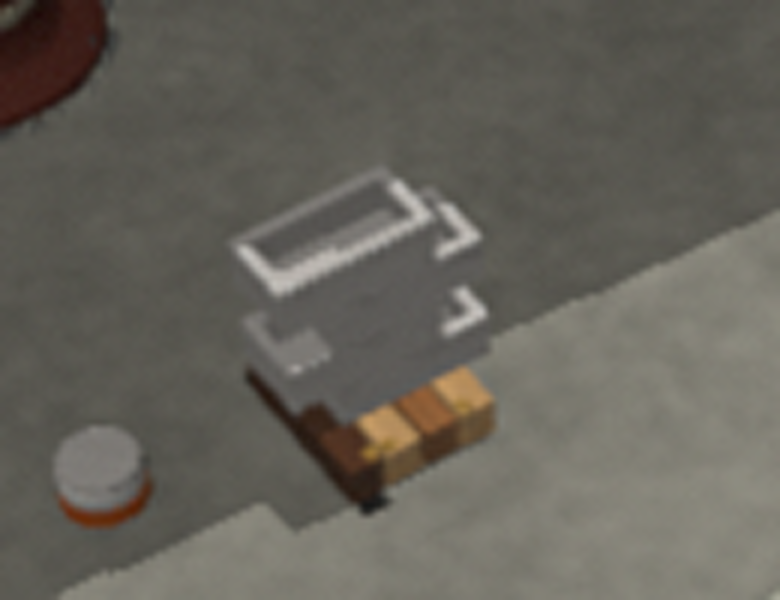

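View pics/t40.png

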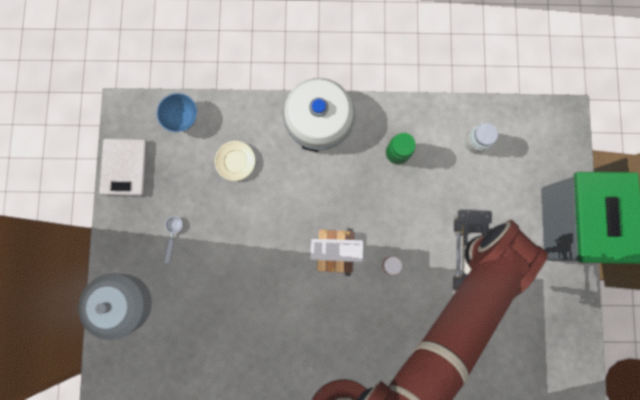

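```bash
python3 - <<'E'
from h import *
im=cam('top')
z=lambda u,v:[(u+.5)/8-.5+290,(v+.5)/8-.5+215]
f=lambda u,v,h:toz(im,[z(u,v)],h)[0]*1e3
L,R=f(223.5,280,.031),f(508,280,.031)
print('triv',(L+R)[1]/2,'C',f(165,270,.127)[1]-52,'D',f(256,280,.159)[1],f(587,280,.159)[1],(f(256,280,.159)+f(587,280,.159))[1]/2)
t,b=f(375,195,.159),f(375,365,.159); print('D x',(t+b)[0]/2,'triv x',(f(370,116,.031)+f(360,458,.031))[0]/2)
E
```

```text
triv 29.908251835106853 C 47.14055662470675 D 68.74080874375908 -38.47375750903069 15.133525617364192
D x 459.56734022080997 triv x 459.88898771008917
```

```bash
python3 -c "
from cell import ctrl
print(ctrl.job_done(), ctrl.get_obs()['t'])"
```

```text
the job is handed in; nothing more can be done
the job is handed in; nothing more can be done
```

I folded the trivet shut in the order asked (leaf 3, then leaf 2, then leaf 1). All four trays that were there are stacked upright and crosswise on it, and I handed the job in at about 59 s.

- **Knocked tray:** right after I first set the fourth tray down, it was knocked onto the counter. I found it upright there, re-gripped it and put it back on top. The three trays below had not moved.
- **Offsets:** the last pictures put the trays, bottom to top, at about +16.5, −15, +15.5 and −15 mm from the trivet's centre. Plus is towards the saucer, which stands on the left.
- **Where the checks disagreed:** the overhead and wrist cameras put the trivet's centre 2 to 3 mm apart (about y 30 mm against 28 mm). The bottom tray is the least certain, with readings from 14 to 19 mm. I left it where it was.
- **Other objects:** the saucer, canister, tin and spoon look unmoved in the last overhead picture. The gripper was well clear of the stack when I handed in.
- **Forces:** the highest contact force I read was about 21 N, from pressing leaf 1 onto its stop.

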